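# Aim the detector can at the light source and load its carrier into the measuring bay

### The job

On the carrier tray standing before the hooded measuring station, turn the detector can in its nest until the port on its side looks straight along the tray, away from the tray's handle. Then slide the tray, can and all, into the bay under the hood until it is fully home against the end stop, so that the port squarely faces the light source block, and let go. Leave everything else on the table where it stands.

Things in the scene. Friction and masses are not known exactly. Their poses are not given: they have to be found in the camera images.
- station: Fixed station. Origin on the table in the middle of the bay's mouth; x axis level into the bay (to the robot's right, world -y, up to 12 degrees askew), y away from the robot, z up. Two aluminium side walls 26 high, inner faces at y = +-68, run from x = 0 to 210; before the mouth flared guides, as high, open to about 180 wide at x = -43. Tray home: its origin at x = 112, y = 0, the handle's middle at x = 40.
- hood_edge (a point): Middle of the lower front edge of the clear hood plate (190 wide, x = 0 to 270, underside 175 and top 183 above the table), straight above the station's origin. Carried by the source block and two posts at x = 183, y = +-86; else open in front and at the sides. A gripper pointing straight down cannot reach the handle of a home tray; leaning back, out of the bay, by 35 to 50 degrees it clears the edge.
- handle_home (a point): Where the handle's grip point is when the tray is home: station x = 40, y = 0, z = 40. The end stop, a bar 26 high across the bay, has its face at station x = 167 and meets the tray's front edge. Behind it stands the white light source block (130 wide, 175 high, face at x = 195) with a round black-rimmed window 48 across at y = 0, z = 56 that looks along the station's -x.
- tray: Loose aluminium carrier tray, 0.32 to 0.54 kg: plate 150 x 130 x 6, flat on the table. Origin on its underside below the middle of the can's nest; x axis to its leading end, z up. Plate spans x = -95 to +55, y = +-65. Nest: ring 5 high on the plate, 73 inside, 82 outside diameter. At first its origin is 85 to 115 before the station's, up to 20 to a side, up to 13 degrees askew, front to the bay.
- front (a point): Middle of the lower edge of the tray's leading end, 55 ahead of the tray's origin. Axes as the tray's.
- handle (a point): Grip point in the tray's handle, an upright steel fin 24 long (tray x), 14 thick (tray y), from the plate up to 58 above the table. The point is in the middle of the fin, at tray x = -72, y = 0, 40 above the tray's underside. Pinch it across its thickness. Axes as the tray's.
- can: Loose upright detector can, 0.25 to 0.49 kg, in the tray's nest with 2.5 of play all round. Aluminium body 68 in diameter, 80 high; on it a black round cap 44 in diameter, 36 high (cap top 116 above the can's underside). Origin in the middle of its underside, 6 above the table; z up, x out through the side port. Held by the cap it turns in the nest. At first the port is at least 40 degrees off the tray's x.
- port (a point): Centre of the front of the can's port, a black collar 26 in diameter with a glass window, standing 14 out of the can's side: 48 from the can's axis along its x, 50 above its underside. White dashes on cap and shoulder point to it. Axes as the can's.
- post_a: Bystander: steel rod 13 thick and 180 high on a round foot 64 across, with a small clamp at 90 height; on the far side of the station. Origin under the foot.
- post_b: Bystander: the same kind of rod, 160 high, on the far side of the tray. Origin under the foot.
- plates: Bystander: stack of glass plates 100 by 80 by 12, lying between the station and the robot. Origin under its middle.
- ruler: Bystander: steel ruler 200 long, 25 wide, 4 thick, lying along its x between the tray and the robot. Origin under its middle.
- wrench: Bystander: steel wrench 170 long, lying along its x behind the tray's handle. Origin under its middle.
Not all that is in view belongs to the job. Leave any orange look-alike of the tray alone. Leave any green or orange look-alike of the can alone.

How it is judged:
By the outcome, as a careful person would: the job done as asked, in the order asked, and still so for the second after the job is handed in, with the robot touching nothing.
It also fails if it takes over 48 s, if anything falls off the work surface, if the arm or the gripper's body presses on something with over 40 N, if the wrist force passes 120 N, or if a joint passes its speed limit or range.

### The arm

A 7-joint arm with a two-finger parallel gripper is mounted at the origin on the work surface. World frame = base frame: x ahead of the robot, y to its left, z up, the work surface at z = 0. Lengths are in m, angles in rad, forces in N, time in s.
With the tool pointing down it reaches from about 0.4 to 0.85 m from the base axis. Payload 4.5 kg.
Tool frame: the origin (TCP) lies between the finger pads; the fingertips stand 25 mm ahead of it and the grasp point (between the pads) lies 6 mm ahead of it (r.tips_ahead is the distance from the TCP to the fingertips, in m); z points along the fingers, y is the direction in which the jaws open and shut (so a half turn about z gives the same grasp; the last joint's range is limited). The gripper opens to 88 mm and grips with 3 to 60 N. Pads are 18 mm wide; open, the fingers measure 123 mm over their backs; the gripper's body (75 mm by 187 mm) begins 45 mm behind the grasp point.
Start: joints at [1.282, 0.689, -0.195, 1.565, 0.157, 0.902, -0.215], TCP at [0.198, -0.593, 0.264] pointing down, gripper open.
Joint ranges: [-3.01, 3.01], [-0.46, 2.08], [-1.47, 1.51], [0.13, 2.56], [-1, 4.14], [0.04, 2.09], [-2.66, 2.66]. Speed limits (rad/s): [2.57, 2.57, 3.14, 3.14, 3.14, 3.14, 3.14].

### API

Orientations are given as a unit quaternion [x, y, z, w].
In Python, from plant import r, imaging gives the robot as it stands.
- The arm moves only by the tool send_rows, never from a script. Its argument "moves" is one flat list of numbers, 6 for each row, row after row: the shift along the tool's x, y, z in m, then the turn, a rotation vector about the tool's x, y, z in degrees. A call has exactly 5 rows; each row is the pose to reach, as a shift and turn from the pose measured when the call began, along the tool's axes at that moment; what a row does not reach only later rows make up. A row lasts 1/12 s, in which the tool goes at most 41.7 mm and 7.16 degrees, less where a joint would pass 70% of its speed; a pose out of reach is approached as far as the arm can. A call with a gripper value outside its range is refused whole. "claw" is the closure, from -1 (fully open) to 1 (shut), so that 0 is half open, set as the call begins (left out, the last holds). The fingers move at their own pace and stop on an object; "grip_force" is the grip in N (left out, the last holds). Time passes only in rows, so rows that repeat a pose let the fingers close, or fill a call up. It gives the time, the measured TCP pose, the force and the opening at its end, in the units of the state.
- r.get_state(): the state, without advancing time (a new reading comes with each control period).
- imaging.snapshot(name): name is "side" or "top"; returns a dict with "image" (480x640x3 uint8, red, green, blue), "depth" (480x640 float32, m along the optical axis (not along the pixel's ray), 0 where there is no reading), "mtx" (3x3 intrinsics, pixels), "D" ([k1, k2, p1, p2, k3] as OpenCV has them; the pictures are not rectified), "rvec" (rotation vector, rad) and "tvec" (3), from world to camera coordinates, as OpenCV has them. Camera axes: x right, y down, z forward; pixel columns grow to the right and rows downward; lengths in m; the calibration is good to about 2 mm. A picture is of the moment at which its call begins.
- r.finish_job(): hands the job in, once; it reports no verdict.
Trained networks look in a picture, given as the dict that the camera call returned (one of the last four; its "shot" number tells which), for a name from the list of things; names that differ only in an ending like _2 or _b are one class to them, and where a whole thing is asked for, a point or a joint stands for the part that bears it (a point fixed in the world has none). Each returns a list of dicts, best first, with "score" (0 to 1); they miss things now and then, are a little off and sometimes report something else, mostly with a low value. They report only what shows in the picture. A call takes as long as a camera call. They do not tell look-alikes from the thing itself.
- imaging.look_for(query, picture): "box" ([centre column, centre row, width, height] as shares, 0 to 1, of the picture: columns of its width, rows of its height, round what is visible of it).
- imaging.silhouettes(query, picture): "pixels" (480x640 bool, what is visible of it) and "box" ([centre column, centre row, width, height] as shares, 0 to 1, of the picture: columns of its width, rows of its height, round what is visible of it).
- imaging.pinpoint(query, picture): "point" ([column, row] as shares, 0 to 1, of the picture: columns of its width, rows of its height: a listed point, or the origin of a listed thing).
The state is a dict: "clock": time; "q": joint angles; "qd": joint speeds; "joint_torque": joint torques, N m; "tool_pos": TCP position; "eef_rot": TCP orientation; "contact_force": force on the tool from outside, world axes, zero at the start; "moment": the same for the moment, N m; "opening": opening from 0.0 (shut) to 1.0 (fully open).
Only numpy, scipy, OpenCV 4.12 (cv2) and the standard library are available. Lean on these libraries where they do the work, as an engineer would, in place of code of your own. Each camera call takes 0.05 s, during which the arm holds its last target.

## Working session

There is one attempt and no reset: what is moved stays moved. The work goes in short steps, Python scripts to look and compute and a tool call to move; the robot and the scene stay as the last step left them, time stands still between calls to the robot, and variables do not carry over. Pictures are saved under pics/ and viewed, and the job is handed in when it is done.

Besides the shell and the picture viewer there is one more tool, called after ">>>" as name(argument=value, ...) on one line, values as JSON. send_rows: Moves the arm, as the interface text tells. Its arguments: {"type":"object","properties":{"moves":{"type":"array"},"claw":{"type":"number"},"grip_force":{"type":"number"}},"required":["moves"]}

```bash
ls; mkdir -p pics
cat > h.py <<'E'
import numpy as np, cv2
from scipy.spatial.transform import Rotation as R
from plant import r, imaging
def save(s,n): cv2.imwrite('pics/'+n,s['image'][:,:,::-1])
def proj(s,P): return cv2.projectPoints(np.asarray(P,float).reshape(-1,1,3),s['rvec'],s['tvec'],s['mtx'],np.asarray(s['D']))[0].reshape(-1,2)
def ray(s,uv):
    p=cv2.undistortPoints(np.asarray(uv,float).reshape(-1,1,2),s['mtx'],np.asarray(s['D'])).reshape(-1,2)
    M=cv2.Rodrigues(np.asarray(s['rvec'],float))[0]; t=np.asarray(s['tvec'],float).reshape(3)
    return -M.T@t, (np.c_[p,np.ones(len(p))])@M
def atz(s,uv,z):
    c,d=ray(s,uv); return c+d*((z-c[2])/d[:,2])[:,None]
def cloud(s):
    d=s['depth']; v,u=np.mgrid[:480,:640]
    c,dd=ray(s,np.c_[u.ravel(),v.ravel()]); return (c+dd*d.ravel()[:,None]).reshape(480,640,3)
E
python3 - <<'E'
from h import *
for n in ['side','top']:
    s=imaging.snapshot(n); save(s,n+'0.png'); np.savez(n+'0.npz',**{k:s[k] for k in ['image','depth','mtx','D','rvec','tvec']})
    for q in ['station','hood_edge','handle_home','tray','front','handle','can','port','post_a','plates','ruler','wrench']:
        for o in imaging.pinpoint(q,s)[:3]: print(n,q,round(o['score'],2),(np.array(o['point'])*[640,480]).round(1))
print(r.get_state())
E
```

```text
pics
side hood_edge 0.55 [383.8 275.3]
side handle_home 0.24 [385.2 230.9]
side handle_home 0.18 [277.9 307.2]
side tray 0.91 [177.1 308.7]
side tray 0.72 [339.  280.1]
side tray 0.7 [205.4 220.1]
side front 0.97 [358.3 294.5]
side front 0.72 [185.2 217.8]
side front 0.64 [207.4 311. ]
side handle 0.91 [233.3 214.2]
side handle 0.78 [312.3 246.9]
side handle 0.64 [135.2 298.5]
side can 0.94 [337.3 276.7]
side can 0.71 [286.3 183.2]
side can 0.62 [352.3 169. ]
side port 0.61 [335. 284.]
side port 0.58 [367.6 166.9]
side post_a 0.7 [385.  231.9]
side plates 0.95 [333.6 384.7]
side ruler 0.56 [277.7 309.4]
side wrench 0.58 [313.  213.1]
top hood_edge 0.8 [410.  247.5]
top tray 0.86 [272.7 367.6]
top tray 0.71 [350.2 247.2]
top tray 0.65 [209.8 281. ]
top front 0.91 [375.8 245.1]
top front 0.78 [191.7 294.7]
top front 0.66 [288.6 347.5]
top handle 0.91 [319.4 243.7]
top handle 0.81 [241.8 391.4]
top handle 0.74 [234.1 267.1]
top can 0.87 [279.8 142.7]
top can 0.84 [240.2 198.9]
top can 0.8 [353.2 244.5]
top port 0.8 [361.2 266.6]
top port 0.8 [292.9 135.9]
top port 0.6 [251.  214.8]
top 
[... 161 characters left out ...]
85.4 210.9]
{'clock': 1.3, 'q': array([ 1.28177522,  0.6890796 , -0.19461223,  1.56528283,  0.15733781,
        0.90250469, -0.21510504]), 'qd': array([ 0.00022522, -0.00127954, -0.00206468,  0.00061829, -0.00125172,
        0.00030753, -0.00036007]), 'joint_torque': array([ 2.09649938e-04, -5.27489376e+01, -1.26711398e+00, -1.53739858e+01,
       -5.20064961e-02, -6.56753000e-04,  3.72643331e-05]), 'tool_pos': array([ 0.19830908, -0.59273794,  0.26376037]), 'eef_rot': array([9.86997709e-01, 1.60734310e-01, 4.63700528e-06, 5.74844316e-05]), 'contact_force': array([-0.29619192,  0.56484911,  0.71675771]), 'moment': array([-0.01886593,  0.03896927, -0.02122721]), 'opening': 0.9987623013592505}
```

View pics/side0.png

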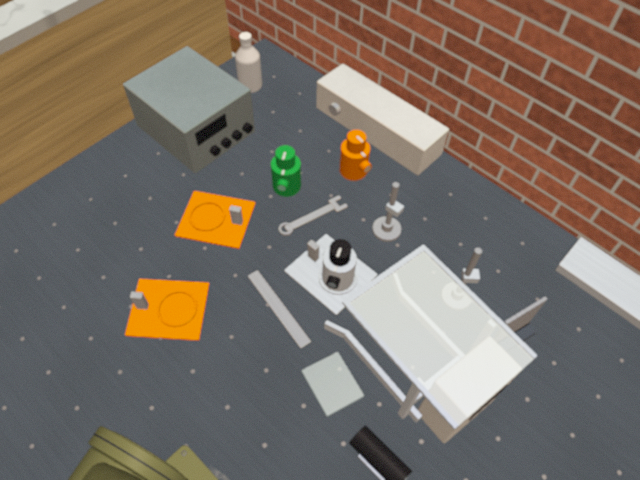

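View pics/top0.png

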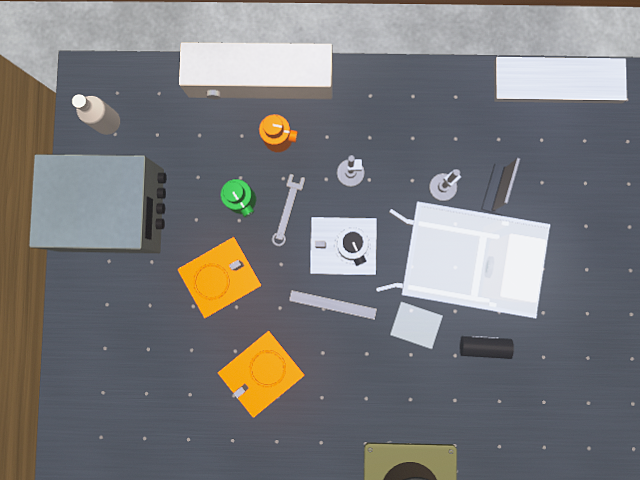

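Run:
```python
import cv2
a=cv2.imread('pics/top0.png')[180:320,280:480]; cv2.imwrite('pics/topc.png',cv2.resize(a,None,fx=4,fy=4,interpolation=cv2.INTER_CUBIC))
a=cv2.imread('pics/side0.png')[180:330,270:470]; cv2.imwrite('pics/sidec.png',cv2.resize(a,None,fx=4,fy=4,interpolation=cv2.INTER_CUBIC))
```

```text
(no output)
```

View pics/topc.png

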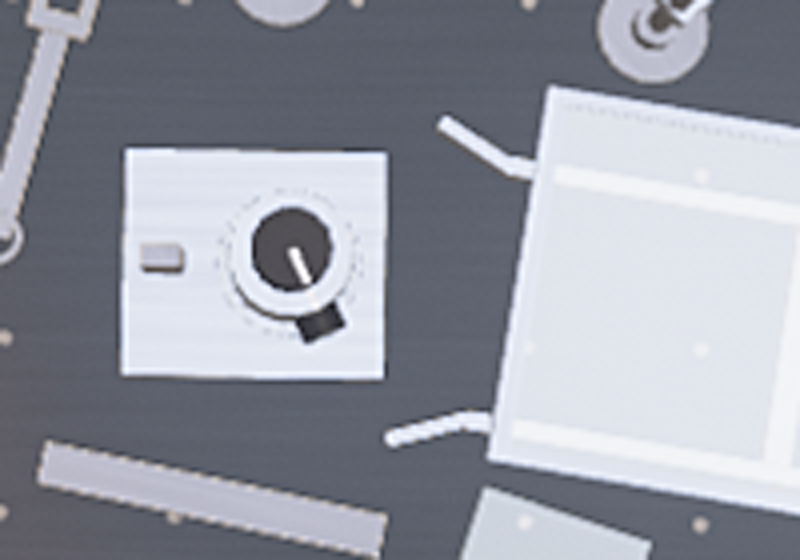

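View pics/sidec.png

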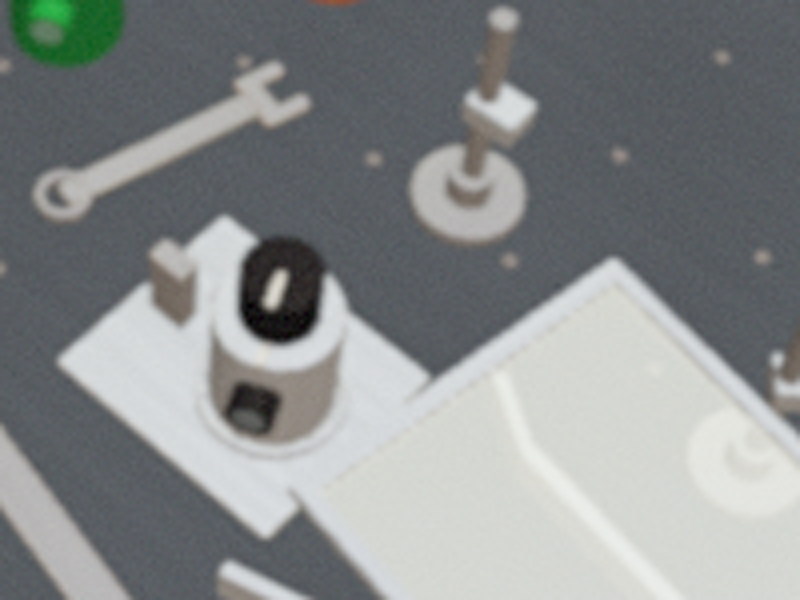

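```bash
cat > m0.py <<'E'
from h import *
s=dict(np.load('top0.npz')); d=dict(np.load('side0.npz'))
print('proj tcp,base,tag',proj(s,[[.198,-.593,.264],[0,0,0],[.5,0,0]]).round(1).tolist(), proj(d,[[.198,-.593,.264],[0,0,0]]).round(1).tolist())
print('camC',ray(s,[[320,240]])[0],ray(d,[[320,240]])[0])
# tray plate: segment: cloud z~6mm, near tray
C=cloud(s); 
P=C[215:280,305:382]; m=(P[...,2]>.002)&(P[...,2]<.009)
print('z hist',np.percentile(P[...,2],[1,10,50,90,99]))
g=cv2.cvtColor(s['image'],cv2.COLOR_RGB2GRAY)
print(g[247,300:385].tolist()); 
for nm,ob in [('hoodcorn',[(416.5,202.5),(402,294.5),(550,222),(536,317)])]:
    print(atz(s,ob,.183).round(4).tolist())
print('tray corners',atz(s,[(311,217.5),(376.5,218.3),(376,275),(310.3,274)],.006).round(4).tolist())
print('cap',atz(s,[(353,242.3)],.122).round(4))
E
python3 m0.py
```

```text
proj tcp,base,tag [[750.1, 429.6], [409.5, 489.0], [411.3, 265.7]] [[625.9, 757.9], [178.2, 532.0]]
camC [0.43480118 0.15432498 1.41876324] [ 0.0895298  -0.2159691   1.00518426]
z hist [-4.01992077e-03 -1.07950103e-04  6.97766644e-03  8.82457645e-02
  1.26545612e-01]
[94, 94, 95, 95, 94, 94, 97, 94, 94, 83, 141, 222, 231, 228, 224, 171, 83, 67, 74, 75, 76, 79, 80, 81, 71, 116, 210, 232, 227, 227, 227, 227, 227, 223, 221, 230, 221, 215, 221, 234, 232, 234, 236, 178, 51, 66, 81, 81, 82, 80, 81, 80, 73, 88, 203, 255, 203, 60, 77, 77, 68, 143, 230, 236, 231, 232, 232, 214, 200, 229, 221, 231, 229, 230, 235, 226, 136, 88, 96, 97, 98, 98, 99, 100, 100]
[[0.6192, 0.0104, 0.183], [0.4338, 0.038, 0.183], [0.5839, -0.2576, 0.183], [0.3938, -0.2279, 0.183]]
tray corners [[0.6071, 0.2325, 0.006], [0.6075, 0.0815, 0.006], [0.4771, 0.0811, 0.006], [0.4768, 0.2315, 0.006]]
cap [[0.5417 0.1364 0.122 ]]
```

```bash
cat > m1.py <<'E'
from h import *
def warp(s,z,x0,x1,y0,y1,k=4):   # k px per mm/… ; rows: x from x1 down, cols: y from y1 down
    res=.00025*4/k
    X=np.arange(x1,x0,-res); Y=np.arange(y1,y0,-res)
    gx,gy=np.meshgrid(X,Y,indexing='ij')
    uv=proj(s,np.c_[gx.ravel(),gy.ravel(),np.full(gx.size,z)]).astype(np.float32).reshape(*gx.shape,2)
    return cv2.remap(s['image'],uv[...,0],uv[...,1],cv2.INTER_LINEAR),res
def w2p(i,j,x1,y1,res): return np.array([x1-i*res,y1-j*res])
def tray(s,box):
    x0,x1,y0,y1=box
    W,res=warp(s,.006,*box); g=cv2.cvtColor(W,cv2.COLOR_RGB2GRAY); hsv=cv2.cvtColor(W,cv2.COLOR_RGB2HSV)
    m=((g>160)).astype(np.uint8)
    n,l,st,_=cv2.connectedComponentsWithStats(m); k=1+np.argmax(st[1:,4]); m=(l==k).astype(np.uint8)
    c=max(cv2.findContours(m,cv2.RETR_EXTERNAL,cv2.CHAIN_APPROX_NONE)[0],key=cv2.contourArea)
    (cx,cy),(w,h),a=cv2.minAreaRect(c)
    return W,res,(w*res,h*res,a),w2p(cy,cx,x1,y1,res)
E
python3 - <<'E'
from m1 import *
s=dict(np.load('top0.npz')); d=dict(np.load('side0.npz'))
for nm,q in (('top',s),('side',d)):
    W,res,inf,c=tray(q,(.44,.64,.07 if nm=='top' else .09,.26)); print(nm,inf,c); cv2.imwrite(f'pics/w_{nm}.png',W[:,:,::-1])
# cap dash
for z,uv,nm in ((.122,[(280+293/4,180+250/4),(280+307/4,180+285/4)],'dash'),):
    p=atz(s,uv,z); v=p[1]-p[0]; print(nm,np.degrees(np.arctan2(v[1],v[0])),p)
p=atz(s,[(361.2,266.6)],.056)[0]; c=atz(s,[(353.0,242.3)],.122)[0]; v=p-c; print(p,c,np.hypot(*v[:2]),np.degrees(np.arctan2(v[1],v[0])))
p=atz(d,[(335,284)],.056)[0];print('side port',p); print('tray side front',atz(d,[(358.3,294.5)],0),'handle',atz(d,[(312.3,246.9)],.04),atz(s,[(319.4,243.7)],.04),atz(s,[(375.8,245.1)],0))
print('side can',atz(d,[(337.3,276.7)],.006),'top can',atz(s,[(353.2,244.5)],.006))
print('hood edge',atz(s,[(410,247.5)],.175),atz(d,[(383.8,275.3)],.175))
E
```

```text
top (0.15156597900390625, 0.13191365051269532, 0.33802422881126404) [0.5434706 0.1576436]
side (0.14175000000000001, 0.1545, 90.0) [0.549875 0.1675  ]
dash -157.4078450179285 [[0.54124081 0.13587542 0.122     ]
 [0.52287187 0.12823212 0.122     ]]
[0.49354152 0.11658962 0.056     ] [0.54165542 0.13640865 0.122     ] 0.05203596696315681 -157.6123053948341
side port [0.5079983  0.11360116 0.056     ]
tray side front [[0.54791917 0.08109244 0.        ]] handle [[0.54788509 0.21417302 0.04      ]] [[0.54404452 0.21057967 0.04      ]] [[0.54608122 0.08209768 0.        ]]
side can [[0.54643008 0.13937015 0.006     ]] top can [[0.54615204 0.13427113 0.006     ]]
hood edge [[0.52861437 0.02198209 0.175     ]] [[0.52811387 0.02209121 0.175     ]]
```

View pics/w_top.png

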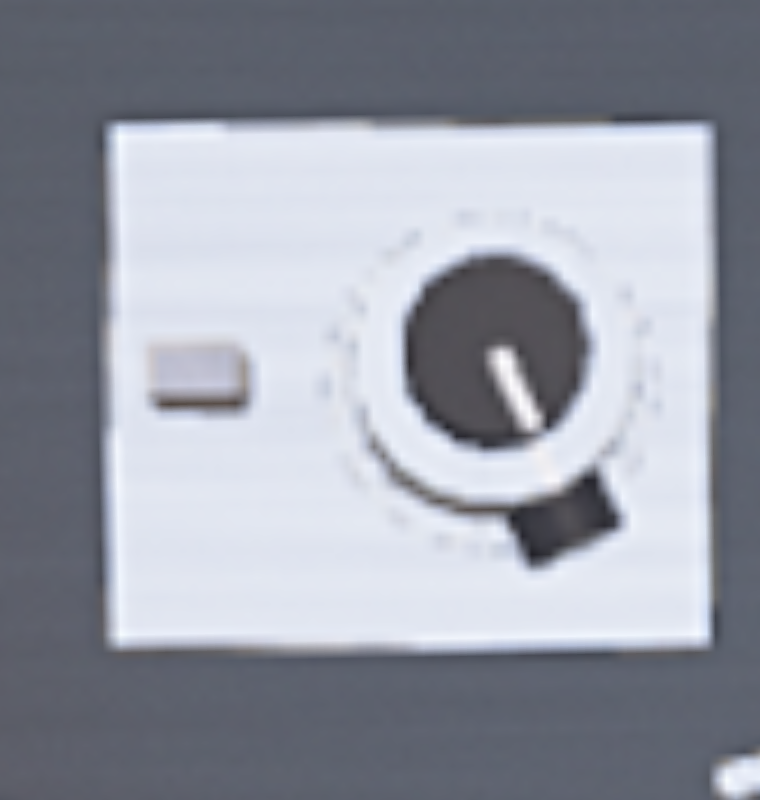

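```bash
cat > go.py <<'E'
from h import *
def Rdown(jaw,lean=0,head=-90.):
    """tool y along jaw angle(deg, world); tool z down leaning toward head dir by lean deg"""
    h=np.radians(head); z=np.array([np.cos(h)*np.sin(np.radians(lean)),np.sin(h)*np.sin(np.radians(lean)),-np.cos(np.radians(lean))])
    j=np.radians(jaw); y=np.array([np.cos(j),np.sin(j),0]); y-=z*(y@z); y/=np.linalg.norm(y)
    return R.from_matrix(np.c_[np.cross(y,z),y,z])
def plan(p,Rt):
    st=r.get_state(); R0=R.from_quat(st['eef_rot']); p0=np.array(st['tool_pos'])
    d=R0.inv().apply(np.asarray(p)-p0)*1; rv=(R0.inv()*Rt).as_rotvec(degrees=True)
    n=max(np.linalg.norm(d)/.0417,np.linalg.norm(rv)/7.16)
    print('clock',round(st['clock'],2),'pos',p0.round(4),'q',np.round(st['q'],2),'F',np.round(st['contact_force'],1),'open',round(st['opening'],3))
    print('rows needed %.1f'%n,'shift',d.round(4).tolist(),'turn',rv.round(2).tolist())
E
python3 - <<'E'
from go import *
plan([.542,.1365,.30],Rdown(-34)); plan([.542,.1365,.118],Rdown(-34))
E
```

```text
clock 1.3 pos [ 0.1983 -0.5927  0.2638] q [ 1.28  0.69 -0.19  1.57  0.16  0.9  -0.22] F [-0.3  0.6  0.7] open 0.999
rows needed 19.4 shift [0.5573, -0.5825, -0.0363] turn [0.01, 0.0, -37.5]
clock 1.3 pos [ 0.1983 -0.5927  0.2638] q [ 1.28  0.69 -0.19  1.57  0.16  0.9  -0.22] F [-0.3  0.6  0.7] open 0.999
rows needed 19.6 shift [0.5573, -0.5825, 0.1457] turn [0.01, 0.0, -37.5]
```

>>> send_rows(moves=[0.028,-0.029,-0.01,0,0,-2,0.056,-0.058,-0.02,0,0,-4,0.084,-0.087,-0.036,0,0,-6,0.112,-0.116,-0.036,0,0,-8,0.139,-0.145,-0.036,0,0,-10], claw=-1)

```text
clock: 1.72
tool_pos: [0.2853, -0.4097, 0.3008]
eef_rot: [0.969, 0.247, 0.001, 0.001]
contact_force: [1.5, 1.0, 0.2]
opening: 1.001
```

Run:
```python
from go import *
plan([.542,.1365,.30],Rdown(-34))
```

```text
clock 1.72 pos [ 0.2853 -0.4097  0.3008] q [ 1.04  0.48 -0.26  1.89  0.17  0.79 -0.38] F [1.5 1.  0.2] open 1.001
rows needed 14.5 shift [0.4868, -0.3568, 0.0002] turn [0.16, -0.01, -27.41]
```

>>> send_rows(moves=[0.033,-0.024,0,0,0,-2,0.066,-0.048,0,0,0,-4,0.099,-0.072,0,0,0,-6,0.132,-0.096,0,0,0,-8,0.165,-0.12,0,0,0,-10])

```text
clock: 2.13
tool_pos: [0.3733, -0.2237, 0.301]
eef_rot: [0.944, 0.331, 0.001, 0.002]
contact_force: [0.0, -0.5, -0.3]
opening: 1.001
```

Run:
```python
from go import *
plan([.542,.1365,.30],Rdown(-34))
```

```text
clock 2.13 pos [ 0.3733 -0.2237  0.301 ] q [ 0.66  0.4  -0.32  2.06  0.19  0.71 -0.68] F [ 0.  -0.5 -0.3] open 1.001
rows needed 9.5 shift [0.3568, -0.1758, 0.0005] turn [0.22, -0.0, -17.33]
```

>>> send_rows(moves=[0.036,-0.018,0,0,0,-2,0.072,-0.036,0,0,0,-4,0.108,-0.054,0,0,0,-6,0.144,-0.072,0,0,0,-8,0.18,-0.089,0,0,0,-10])

```text
clock: 2.55
tool_pos: [0.4587, -0.0397, 0.301]
eef_rot: [0.911, 0.413, 0.001, 0.002]
contact_force: [1.1, -0.5, 0.3]
opening: 0.999
```

Run:
```python
from go import *
plan([.542,.1365,.30],Rdown(-34))
plan([.542,.1365,.16],Rdown(-34))
```

```text
clock 2.55 pos [ 0.4587 -0.0397  0.301 ] q [ 0.24  0.44 -0.37  1.99  0.23  0.75 -0.99] F [ 1.1 -0.5  0.3] open 0.999
rows needed 4.7 shift [0.1875, -0.0535, 0.0008] turn [0.24, 0.01, -7.22]
clock 2.55 pos [ 0.4587 -0.0397  0.301 ] q [ 0.24  0.44 -0.37  1.99  0.23  0.75 -0.99] F [ 1.1 -0.5  0.3] open 0.999
rows needed 5.8 shift [0.1874, -0.0541, 0.1408] turn [0.24, 0.01, -7.22]
```

>>> send_rows(moves=[0.039,-0.011,0,0,0,-2,0.078,-0.022,0,0,0,-4,0.117,-0.033,0,0,0,-5,0.156,-0.044,0,0,0,-7.2,0.1875,-0.0535,0.01,0.2,0,-7.2])

```text
clock: 2.97
tool_pos: [0.5439, 0.1406, 0.2924]
eef_rot: [0.882, 0.471, 0.003, 0.0]
contact_force: [1.3, 0.1, 0.4]
opening: 1.002
```

Run:
```python
from go import *
plan([.542,.1365,.118],Rdown(-34))
```

```text
clock 2.97 pos [0.5439 0.1406 0.2924] q [-0.1   0.58 -0.38  1.72  0.27  0.88 -1.19] F [1.3 0.1 0.4] open 1.002
rows needed 4.2 shift [-0.0053, 0.0002, 0.1744] turn [0.17, -0.27, 0.18]
```

>>> send_rows(moves=[-0.005,0,0.03,0.2,-0.3,0,-0.005,0,0.065,0.2,-0.3,0,-0.005,0,0.1,0.2,-0.3,0,-0.005,0,0.12,0.2,-0.3,0,-0.005,0,0.12,0.2,-0.3,0])

```text
clock: 3.38
tool_pos: [0.5392, 0.1357, 0.1684]
eef_rot: [0.882, 0.471, -0.005, -0.001]
contact_force: [-0.7, -0.8, 0.3]
opening: 0.996
```

Run:
```python
from go import *
s=imaging.snapshot('top');save(s,'t1.png')
plan([.542,.1365,.118],Rdown(-34))
a=s['image'][180:320,280:480,::-1]; cv2.imwrite('pics/t1c.png',cv2.resize(a,None,fx=4,fy=4,interpolation=cv2.INTER_CUBIC))
```

```text
clock 3.43 pos [0.5405 0.1363 0.1708] q [-0.15  0.74 -0.31  1.85  0.37  0.61 -1.27] F [ 0.1 -0.   0.7] open 0.999
rows needed 1.3 shift [0.0012, 0.0013, 0.0528] turn [-0.18, 0.24, 0.2]
```

View pics/t1c.png

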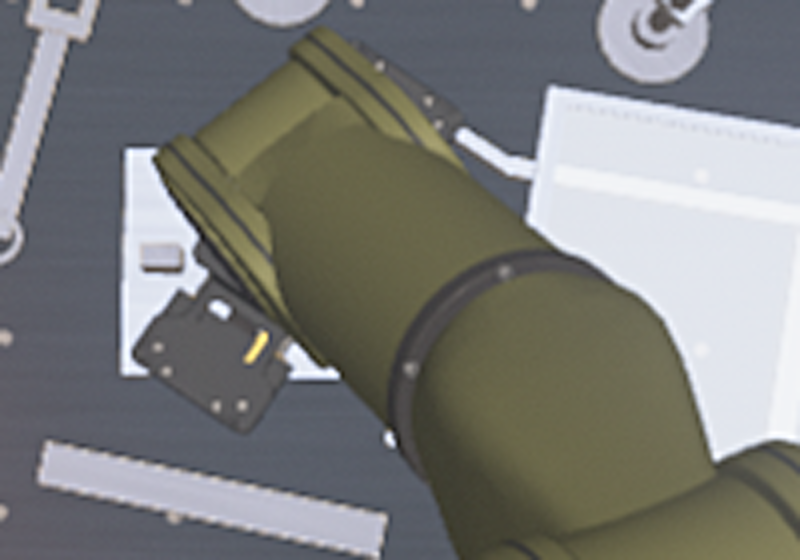

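>>> send_rows(moves=[0.001,0.001,0.025,0,0.2,0,0.001,0.001,0.045,0,0.2,0,0.001,0.001,0.0525,0,0.2,0,0.001,0.001,0.0525,0,0.2,0,0.001,0.001,0.0525,0,0.2,0])

```text
clock: 3.85
tool_pos: [0.5426, 0.1369, 0.1197]
eef_rot: [0.882, 0.471, -0.0, -0.001]
contact_force: [-0.0, 0.5, 0.6]
opening: 0.999
```

>>> send_rows(moves=[0,0,0,0,0,0,0,0,0,0,0,0,0,0,0,0,0,0,0,0,0,0,0,0,0,0,0,0,0,0], claw=1, grip_force=15)

```text
clock: 4.27
tool_pos: [0.5427, 0.1369, 0.1201]
eef_rot: [0.882, 0.471, 0.0, -0.001]
contact_force: [0.3, 0.3, 0.4]
opening: 0.646
```

Run:
```python
from go import *
plan([.542,.1365,.118],Rdown(-34+67.2))
```

```text
clock 4.27 pos [0.5427 0.1369 0.1201] q [-0.17  0.82 -0.26  1.88  0.41  0.49 -1.31] F [0.3 0.3 0.4] open 0.646
rows needed 9.4 shift [-0.0007, -0.0004, 0.0021] turn [-0.03, -0.13, -67.02]
```

>>> send_rows(moves=[0,0,0.001,0,0,0,0,0,0.001,0,0,0,0,0,0.001,0,0,0,0,0,0.001,0,0,0,0,0,0.001,0,0,0])

```text
clock: 4.68
tool_pos: [0.5431, 0.1367, 0.1191]
eef_rot: [0.882, 0.471, 0.001, -0.001]
contact_force: [1.7, -0.9, 1.7]
opening: 0.494
```

Run:
```python
from go import *
plan([.5425,.1369,.119],Rdown(-34+67.2))
```

```text
clock 4.68 pos [0.5431 0.1367 0.1191] q [-0.17  0.83 -0.26  1.88  0.41  0.49 -1.31] F [ 1.7 -0.9  1.7] open 0.494
rows needed 9.4 shift [-0.0002, -0.0006, 0.0001] turn [0.01, -0.12, -67.03]
```

Gripped at 0.494 (≈44 mm). Turn.

>>> send_rows(moves=[0,0,0,0,0,-6,0,0,0,0,0,-12,0,0,0,0,0,-18,0,0,0,0,0,-24,0,0,0,0,0,-30])

```text
clock: 5.1
tool_pos: [0.5429, 0.1376, 0.1192]
eef_rot: [0.728, 0.685, 0.001, -0.001]
contact_force: [1.1, 0.7, -0.1]
opening: 0.495
```

Run:
```python
from go import *
plan([.5430,.1367,.119],Rdown(-34+67.2))
```

```text
clock 5.1 pos [0.5429 0.1376 0.1192] q [-0.09  0.84 -0.4   1.87  0.59  0.55 -0.95] F [ 1.1  0.7 -0.1] open 0.495
rows needed 5.1 shift [-0.0009, 0.0001, 0.0002] turn [0.05, -0.18, -36.72]
```

>>> send_rows(moves=[-0.001,0,0,0,0,-7,-0.001,0,0,0,0,-14,-0.001,0,0,0,0,-21,0,0,0,0,0,-28,0,0,0,0,0,-34])

```text
clock: 5.52
tool_pos: [0.5434, 0.1381, 0.1193]
eef_rot: [0.494, 0.869, 0.002, -0.001]
contact_force: [0.5, -0.7, -1.5]
opening: 0.493
```

Run:
```python
from go import *
plan([.5430,.1369,.119],Rdown(-34+67.2))
```

```text
clock 5.52 pos [0.5434 0.1381 0.1193] q [-0.01  0.87 -0.56  1.87  0.76  0.63 -0.51] F [ 0.5 -0.7 -1.5] open 0.493
rows needed 0.3 shift [-0.0008, -0.0009, 0.0003] turn [0.17, -0.18, -2.4]
```

>>> send_rows(moves=[-0.001,-0.001,0,0,0,-2.4,-0.001,-0.001,0,0,0,-2.4,-0.001,-0.001,0,0,0,-2.4,-0.001,-0.001,0,0,0,-2.4,-0.001,-0.001,0,0,0,-2.4])

```text
clock: 5.93
tool_pos: [0.5431, 0.137, 0.1193]
eef_rot: [0.476, 0.88, 0.002, -0.001]
contact_force: [1.6, 0.9, -0.6]
opening: 0.498
```

Run:
```python
from go import *
plan([.5430,.1369,.119],Rdown(-34+67.2))
s=imaging.snapshot('side');save(s,'s1.png')
a=s['image'][180:330,270:470,::-1]; cv2.imwrite('pics/s1c.png',cv2.resize(a,None,fx=4,fy=4,interpolation=cv2.INTER_CUBIC))
```

```text
clock 5.93 pos [0.5431 0.137  0.1193] q [ 0.    0.87 -0.57  1.87  0.77  0.63 -0.47] F [ 1.6  0.9 -0.6] open 0.498
rows needed 0.0 shift [-0.0, -0.0002, 0.0003] turn [0.2, -0.18, -0.03]
```

View pics/s1c.png

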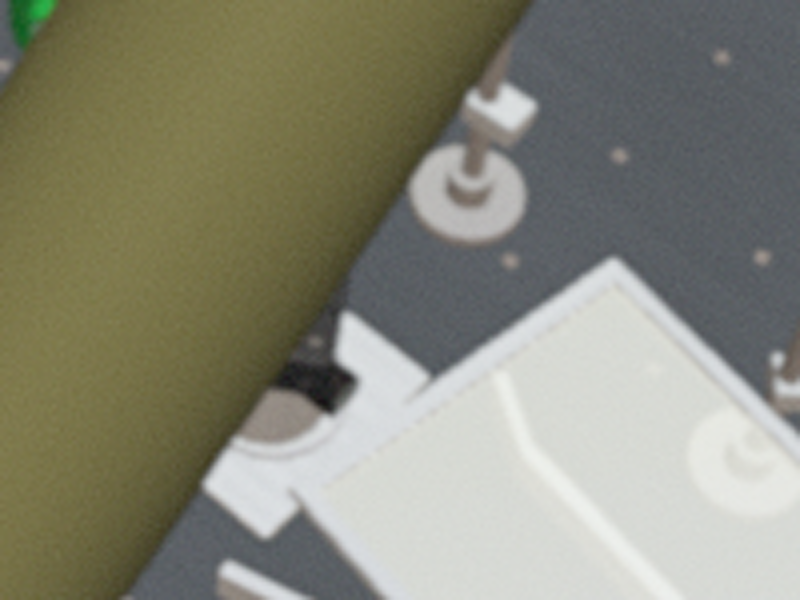

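>>> send_rows(moves=[0,0,0,0,0,0,0,0,0,0,0,0,0,0,0,0,0,0,0,0,-0.003,0,0,0,0,0,-0.015,0,0,0], claw=-1)

```text
clock: 6.4
tool_pos: [0.5418, 0.1362, 0.1334]
eef_rot: [0.476, 0.88, 0.001, -0.002]
contact_force: [0.2, 1.1, 0.2]
opening: 0.85
```

>>> send_rows(moves=[0,0,-0.04,0,0,0,0,0,-0.08,0,0,0,0,0,-0.12,0,0,0,0,0,-0.14,0,0,0,0,0,-0.14,0,0,0])

```text
clock: 6.82
tool_pos: [0.5441, 0.1376, 0.2793]
eef_rot: [0.476, 0.88, 0.004, 0.002]
contact_force: [0.6, 1.1, 0.2]
opening: 0.999
```

```bash
cat > tgt.py <<'E'
from go import *
H=np.array([.5433,.2100,.040])  # handle pt estimate
E
python3 - <<'E'
from tgt import *
for jaw in (0,180):
    Rt=Rdown(jaw,42,-90.3); z=Rt.as_matrix()[:,2]
    plan(H-z*(.006+.09),Rt)
s=imaging.snapshot('top');save(s,'t2.png')
a=s['image'][180:320,280:480,::-1]; cv2.imwrite('pics/t2c.png',cv2.resize(a,None,fx=4,fy=4,interpolation=cv2.INTER_CUBIC))
E
```

```text
clock 6.82 pos [0.5441 0.1376 0.2793] q [ 0.11  0.67 -0.75  1.73  0.54  0.95 -0.28] F [0.6 1.1 0.2] open 0.999
rows needed 7.4 shift [0.1144, 0.0728, 0.1689] turn [12.81, -40.98, 31.57]
clock 6.82 pos [0.5441 0.1376 0.2793] q [ 0.11  0.67 -0.75  1.73  0.54  0.95 -0.28] F [0.6 1.1 0.2] open 0.999
rows needed 20.8 shift [0.1144, 0.0728, 0.1689] turn [53.37, 16.68, -138.31]
```

View pics/t2c.png

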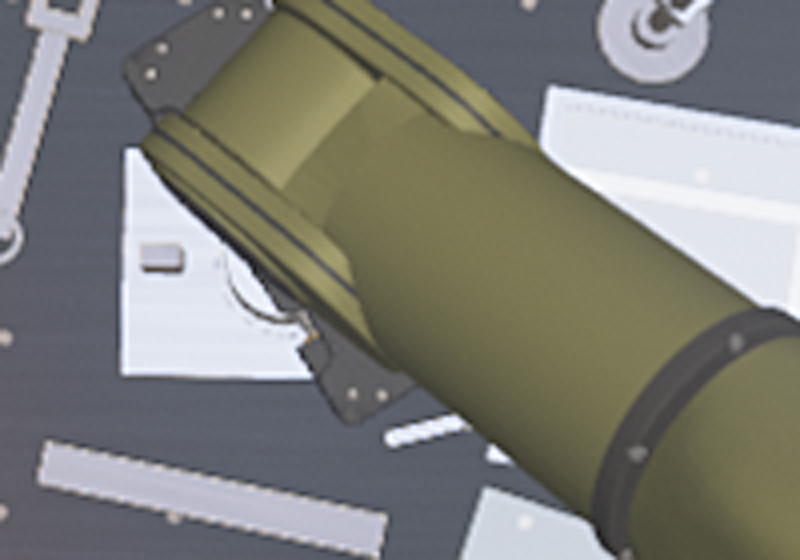

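Run:
```python
from tgt import *
Rt=Rdown(-.3,42,-90.3); z=Rt.as_matrix()[:,2]
print(H-z*.146)
plan(H-z*(.006+.14)+[0,0,.05],Rt)
```

```text
[0.54381152 0.30769173 0.14849914]
clock 6.87 pos [0.5431 0.1365 0.2766] q [ 0.11  0.67 -0.75  1.74  0.54  0.95 -0.28] F [ 0.5 -0.1 -0.7] open 0.997
rows needed 7.5 shift [0.1427, 0.0939, 0.0788] turn [12.49, -40.97, 31.87]
```

>>> send_rows(moves=[0.025,0.016,0,1.6,-5.2,4,0.05,0.032,0.01,3.2,-10.4,8,0.075,0.048,0.025,4.8,-15.6,12,0.1,0.064,0.04,6.4,-20.8,16,0.125,0.08,0.06,8,-26,20])

```text
clock: 7.28
tool_pos: [0.5413, 0.2866, 0.2173]
eef_rot: [0.608, 0.759, -0.165, 0.166]
contact_force: [1.5, 0.5, -0.7]
opening: 0.998
```

Run:
```python
from tgt import *
Rt=Rdown(-.3,42,-90.3); z=Rt.as_matrix()[:,2]
plan(H-z*(.006+.14)+[0,0,.05],Rt)
```

```text
clock 7.28 pos [0.5413 0.2866 0.2173] q [-0.54  0.87 -0.41  1.47  0.67  1.3  -0.98] F [ 1.5  0.5 -0.7] open 0.998
rows needed 2.7 shift [0.0263, 0.0078, 0.0073] turn [4.64, -14.65, 11.65]
```

>>> send_rows(moves=[0.009,0.003,0.002,1.5,-4.9,3.9,0.018,0.005,0.005,3.1,-9.8,7.8,0.0265,0.008,0.007,4.6,-14.7,11.7,0.0265,0.008,0.007,4.6,-14.7,11.7,0.0265,0.008,0.007,4.6,-14.7,11.7])

```text
clock: 7.7
tool_pos: [0.5427, 0.3084, 0.196]
eef_rot: [0.66, 0.659, -0.256, 0.253]
contact_force: [1.3, -0.1, 0.6]
opening: 0.999
```

Run:
```python
from tgt import *
Rt=Rdown(-.3,42,-90.3); z=Rt.as_matrix()[:,2]
plan(H-z*(.006+.14)+[0,0,.05],Rt)
for n in('top','side'):
  s=imaging.snapshot(n);save(s,n+'3.png'); np.savez(n+'3.npz',**{k:s[k] for k in ['image','depth','mtx','D','rvec','tvec']})
  a=s['image'][180:330,270:470] if n=='side' else s['image'][180:320,280:480]
  cv2.imwrite('pics/%s3c.png'%n,cv2.resize(a[:,:,::-1],None,fx=4,fy=4,interpolation=cv2.INTER_CUBIC))
  for q in ('handle','port','can','front'):
    for o in imaging.pinpoint(q,s)[:2]: print(n,q,round(o['score'],2),(np.array(o['point'])*[640,480]).round(1))
```

```text
clock 7.7 pos [0.5427 0.3084 0.196 ] q [-0.7   1.03 -0.27  1.24  0.65  1.57 -1.15] F [ 1.3 -0.1  0.6] open 0.999
rows needed 0.1 shift [-0.0022, 0.0011, -0.0014] turn [-0.01, 0.18, 0.24]
top handle 0.88 [319.8 245.7]
top handle 0.66 [234.6 262.8]
top port 0.95 [294.1 131.3]
top port 0.56 [248.2 216. ]
top can 0.8 [240.9 197. ]
top can 0.76 [280.2 139.2]
top front 0.97 [375.7 246.1]
top front 0.39 [351.7 244.8]
side handle 0.92 [314.2 249.8]
side handle 0.8 [234.9 213.7]
side port 0.86 [285.8 187.6]
side port 0.79 [367.9 165.2]
side can 0.76 [356.1 170. ]
side can 0.69 [285.1 181. ]
side front 0.78 [356.6 295.4]
side front 0.57 [203.3 311.6]
```

View pics/top3c.png

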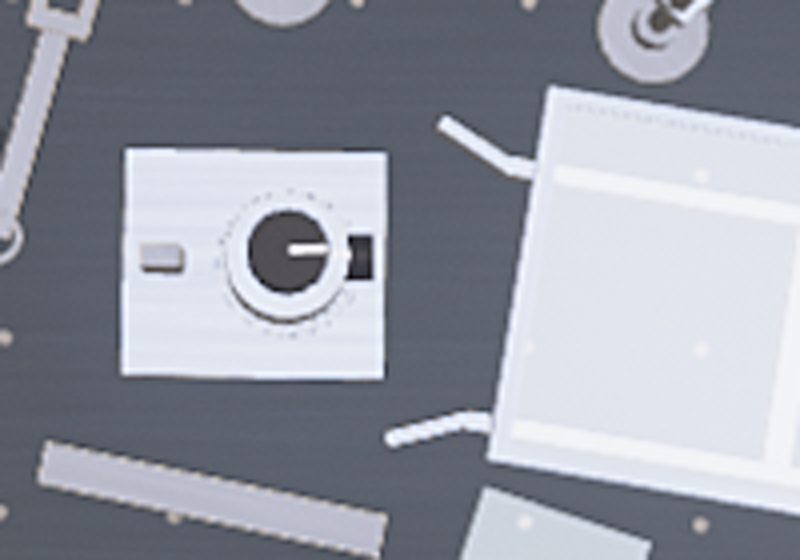

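View pics/side3c.png

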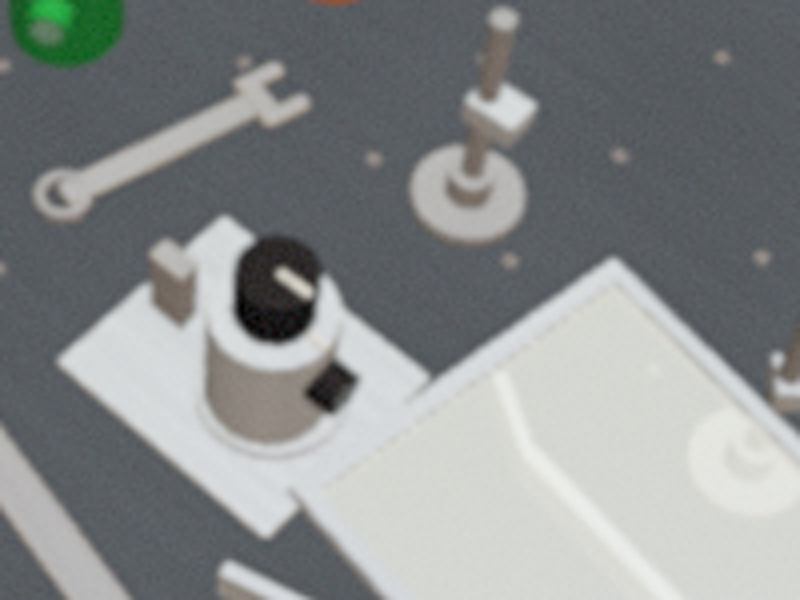

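```bash
cat > ang.py <<'E'
from m1 import *
def dash(s,c,z=.122,rr=.03):
    """PCA-weighted dash angle on the cap top; c = approx cap centre"""
    W,res=warp(s,z,c[0]-rr,c[0]+rr,c[1]-rr,c[1]+rr); g=cv2.cvtColor(W,cv2.COLOR_RGB2GRAY).astype(float)
    dark=(g<120).astype(np.uint8); n,l,st,ce=cv2.connectedComponentsWithStats(dark); k=1+np.argmax(st[1:,4])
    cn=max(cv2.findContours((l==k).astype(np.uint8),cv2.RETR_EXTERNAL,cv2.CHAIN_APPROX_NONE)[0],key=len)
    i,j=np.mgrid[:g.shape[0],:g.shape[1]]
    return W,g,res
E
python3 - <<'E'
from ang import *
s=dict(np.load('top3.npz'))
W,res,inf,c=tray(s,(.44,.64,.07,.26)); print(inf,c)
c=atz(s,[(280+288/4,180+251/4)],.122)[0]; print('cap',c)
W,g,res=dash(s,c); cv2.imwrite('pics/cap3.png',cv2.resize(W[:,:,::-1],None,fx=2,fy=2))
n=g.shape[0]; i,j=np.mgrid[:n,:n]; 
m=(np.hypot(i-n/2,j-n/2)*res<.018)
w=np.clip(g-120,0,None)*m; mx=(w*j).sum()/w.sum(); my=(w*i).sum()/w.sum()
C=np.cov(np.c_[j[w>0],i[w>0]].T,aweights=w[w>0]); ev,V=np.linalg.eigh(C); v=V[:,1]; v*=np.sign(v[0])
# image col=-y,row=-x
print('dash ang world',np.degrees(np.arctan2(-v[0],-v[1])), ev)
# port blob in z=.056 plane: dark near (x,.09)
W,res=warp(s,.069,.50,.58,.075,.115); cv2.imwrite('pics/port3.png',cv2.resize(W[:,:,::-1],None,fx=2,fy=2))
g=cv2.cvtColor(W,cv2.COLOR_RGB2GRAY); ii,jj=np.nonzero(g<110); 
nlab,l,st,ce=cv2.connectedComponentsWithStats((g<110).astype(np.uint8)); print([(st[k,4]*res*res*1e6,(.58-ce[k][1]*res).round(4),(.115-ce[k][0]*res).round(4)) for k in range(1,nlab) if st[k,4]>200])
E
```

```text
(0.15156243896484375, 0.13191632080078125, 0.33902430534362793) [0.54347052 0.15764366]
cap [0.54066939 0.13850207 0.122     ]Traceback (most recent call last):
  File "<stdin>", line 8, in <module>
ValueError: operands could not be broadcast together with shapes (241,240) (241,241)
```

View pics/cap3.png

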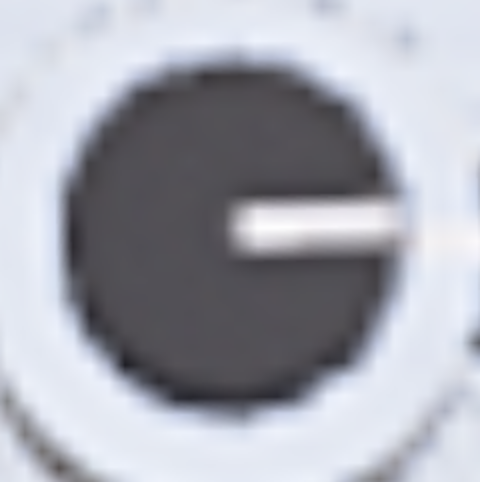

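Run:
```python
from ang import *
s=dict(np.load('top3.npz')); s0=dict(np.load('top0.npz'))
for s,c in ((s,atz(s,[(280+288/4,180+251/4)],.122)[0]),(s0,np.array([.5417,.1364,0]))):
    W,g,res=dash(s,c)
    i,j=np.mgrid[:g.shape[0],:g.shape[1]]; n=240
    dk=(g<120)&(np.hypot(i-n/2,j-n/2)*res<.024); 
    cn=max(cv2.findContours(dk.astype(np.uint8),cv2.RETR_EXTERNAL,cv2.CHAIN_APPROX_NONE)[0],key=len)
    (cx,cy),rad=cv2.minEnclosingCircle(cn); m=np.hypot(i-cy,j-cx)<rad*.86
    w=np.clip(g-130,0,None)*m
    C=np.cov(np.c_[j[w>0],i[w>0]].T,aweights=w[w>0]); ev,V=np.linalg.eigh(C); v=V[:,1]; v*=np.sign(v[0])
    mid=np.array([(w*j).sum()/w.sum(),(w*i).sum()/w.sum()])-[cx,cy]
    print('cap',c[0]+.03-cy*res,c[1]+.03-cx*res,rad*res,'dash',np.degrees(np.arctan2(-v[0],-v[1])),ev,'from centre',np.degrees(np.arctan2(-mid[0],-mid[1])))
p=atz(dict(np.load('top3.npz')),[(280+360/4,180+257/4)],.062)[0];print('port',p)
```

```text
cap 0.5409920010601231 0.13983694525683169 0.02202092742919922 dash -87.31336942228904 [ 30.92868241 406.820338  ] from centre -79.85477958043487
cap 0.5422125885009765 0.13762132873535154 0.02218729782104492 dash -155.10676300832054 [ 28.59435313 475.26569038] from centre -151.2258865030108
port [0.54289079 0.09805141 0.062     ]
```

Run:
```python
from h import *
s=dict(np.load('top3.npz')); d=dict(np.load('side3.npz'))
def draw(s,u0,v0,k,ang,c,out):
    w,h=52,44
    im=cv2.resize(s['image'][v0:v0+h,u0:u0+w,::-1].copy(),None,fx=k,fy=k,interpolation=cv2.INTER_CUBIC)
    a=np.radians(ang); X=np.array([np.cos(a),np.sin(a),0]);Y=np.array([-np.sin(a),np.cos(a),0]);Z=np.array([0,0,1.]);C=np.array([c[0],c[1],.006])
    t=np.linspace(0,2*np.pi,80)
    cur=[(C+np.outer(np.cos(t),X)*.022+np.outer(np.sin(t),Y)*.022+Z*.116,(0,0,255)),
         (C+np.outer(np.cos(t),X)*.034+np.outer(np.sin(t),Y)*.034+Z*.08,(0,255,0)),
         (C+X*.048+np.outer(np.cos(t),Y)*.013+np.outer(np.sin(t),Z)*.013+Z*.05,(255,0,0)),
         (C+Z*.116+np.outer([0,.022],X),(0,0,255)),(C+Z*.08+np.outer([.022,.034],X),(0,200,0))]
    for P,col in cur:
        p=((proj(s,P)-[u0,v0]+.5)*k-.5)*1
        cv2.polylines(im,[np.round(p).astype(np.int32)],False,col,1)
    return im
for ang in (-87.3,-90.3):
    cv2.imwrite('pics/ft%d.png'%(-ang),draw(s,333,222,15,ang,(.5427,.1375),'') )
cv2.imwrite('pics/fs.png',draw(d,310,233,14,-88.8,(.5427,.1375),''))
```

View pics/ft87.png

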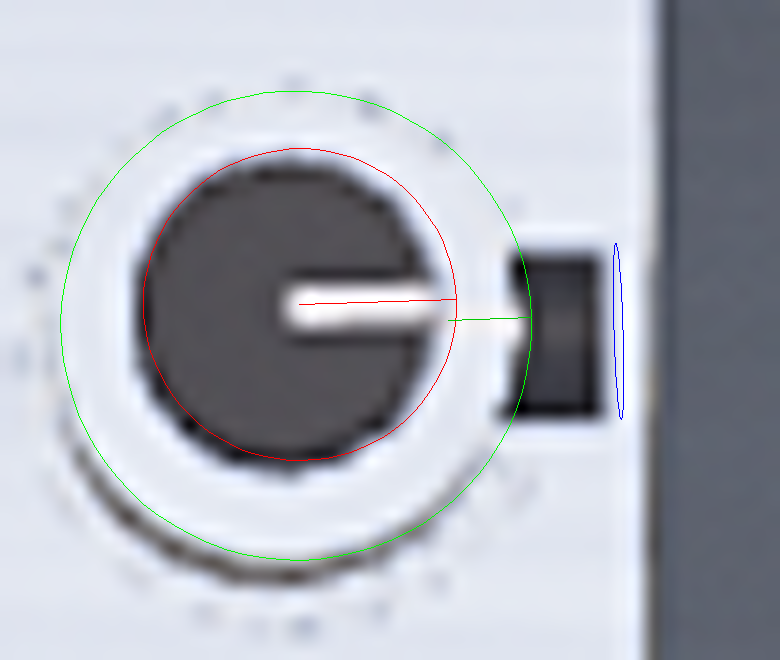

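View pics/fs.png

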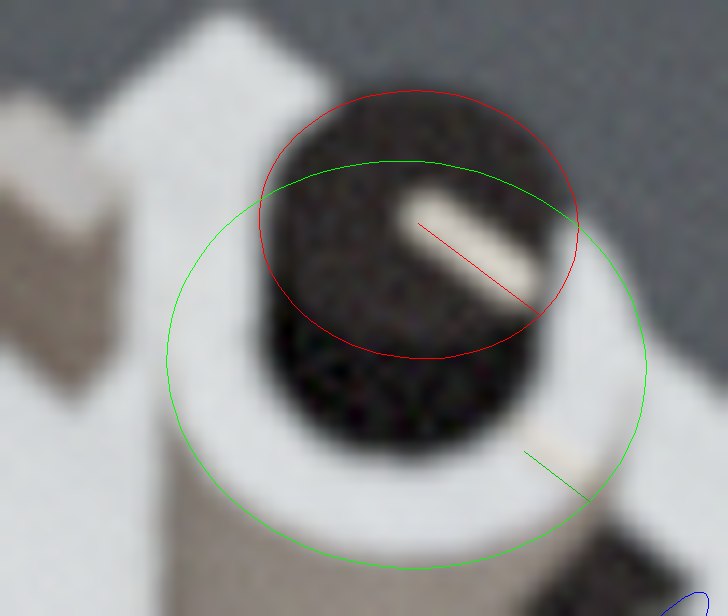

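Run:
```python
from tgt import *
plan([.5425,.1386,.20],Rdown(0))
```

```text
clock 8.2 pos [0.5443 0.3076 0.1994] q [-0.69  1.03 -0.27  1.24  0.65  1.57 -1.15] F [0.1 0.3 0.1] open 0.999
rows needed 5.9 shift [-0.126, -0.0007, 0.1126] turn [-0.04, 42.0, -0.37]
```

>>> send_rows(moves=[-0.024,0,0.013,0,7,0,-0.048,0,0.034,0,14,0,-0.072,0,0.056,0,21,0,-0.096,0,0.079,0,28,0,-0.115,0,0.1,0,35,0])

```text
clock: 8.62
tool_pos: [0.5436, 0.1535, 0.2036]
eef_rot: [0.708, 0.704, -0.04, 0.043]
contact_force: [0.7, -1.0, -0.6]
opening: 1.0
```

Run:
```python
from tgt import *
plan([.5425,.1386,.18],Rdown(0))
```

```text
clock 8.62 pos [0.5436 0.1535 0.2036] q [-0.13  0.74 -0.49  1.77  0.59  0.84 -0.96] F [ 0.7 -1.  -0.6] open 1.0
rows needed 0.9 shift [-0.0121, -0.0012, 0.0252] turn [0.31, 6.73, -0.36]
```

>>> send_rows(moves=[-0.012,-0.001,0.015,0.3,6.7,-0.4,-0.012,-0.001,0.025,0.3,6.7,-0.4,-0.012,-0.001,0.025,0.3,6.7,-0.4,-0.012,-0.001,0.025,0.3,6.7,-0.4,-0.012,-0.001,0.025,0.3,6.7,-0.4])

```text
clock: 9.03
tool_pos: [0.5426, 0.1421, 0.1807]
eef_rot: [0.705, 0.709, 0.001, 0.0]
contact_force: [-0.9, 0.5, -0.1]
opening: 0.999
```

Run:
```python
from tgt import *
plan([.5425,.1386,.119],Rdown(0))
```

```text
clock 9.03 pos [0.5426 0.1421 0.1807] q [-0.02  0.77 -0.54  1.83  0.58  0.71 -0.89] F [-0.9  0.5 -0.1] open 0.999
rows needed 1.5 shift [-0.0036, -0.0002, 0.0617] turn [0.06, -0.05, 0.29]
```

>>> send_rows(moves=[-0.0035,0,0.03,0,0,0.3,-0.0035,0,0.055,0,0,0.3,-0.0035,0,0.0615,0,0,0.3,-0.0035,0,0.0615,0,0,0.3,-0.0035,0,0.0615,0,0,0.3], claw=-0.3)

```text
clock: 9.45
tool_pos: [0.5428, 0.1411, 0.1198]
eef_rot: [0.706, 0.708, 0.001, 0.0]
contact_force: [1.0, 0.1, -0.7]
opening: 0.661
```

>>> send_rows(moves=[0,0,0,0,0,0,0,0,0,0,0,0,0,0,0,0,0,0,0,0,0,0,0,0,0,0,0,0,0,0], claw=1)

```text
clock: 9.87
tool_pos: [0.5434, 0.1424, 0.1212]
eef_rot: [0.706, 0.708, 0.003, 0.0]
contact_force: [-1.4, 1.5, 6.3]
opening: 0.496
```

Run:
```python
from tgt import *
plan([.5425,.1386,.119],Rdown(-3))
```

```text
clock 9.87 pos [0.5434 0.1424 0.1212] q [-0.07  0.85 -0.47  1.87  0.66  0.58 -0.96] F [-1.4  1.5  6.3] open 0.496
rows needed 0.5 shift [-0.0038, -0.001, 0.0022] turn [0.23, -0.23, 3.22]
```

>>> send_rows(moves=[0,0,0,0,0,1.5,0,0,0,0,0,3,0,0,0,0,0,3,0,0,0,0,0,3,0,0,0,0,0,3])

```text
clock: 10.28
tool_pos: [0.5434, 0.1422, 0.1212]
eef_rot: [0.724, 0.69, 0.003, 0.0]
contact_force: [-0.9, -0.8, 0.1]
opening: 0.493
```

Run:
```python
from tgt import *
plan([.5425,.1386,.119],Rdown(-3))
```

```text
clock 10.28 pos [0.5434 0.1422 0.1212] q [-0.07  0.85 -0.45  1.87  0.64  0.57 -1.  ] F [-0.9 -0.8  0.1] open 0.493
rows needed 0.1 shift [-0.0036, -0.0008, 0.0022] turn [0.22, -0.21, 0.21]
```

Release and lift.

>>> send_rows(moves=[0,0,0,0,0,0,0,0,0,0,0,0,0,0,0,0,0,0,0,0,-0.003,0,0,0,0,0,-0.015,0,0,0], claw=-1)

```text
clock: 10.7
tool_pos: [0.5424, 0.1416, 0.1354]
eef_rot: [0.724, 0.69, 0.001, -0.0]
contact_force: [-0.4, 0.3, -0.6]
opening: 0.85
```

>>> send_rows(moves=[0,0,-0.04,0,0,0,0,0,-0.08,0,0,0,0,0,-0.1,0,0,0,0,0,-0.1,0,0,0,0,0,-0.1,0,0,0])

```text
clock: 11.12
tool_pos: [0.5429, 0.1415, 0.2372]
eef_rot: [0.724, 0.69, 0.003, 0.0]
contact_force: [0.0, -0.2, -0.6]
opening: 0.999
```

Run:
```python
from tgt import *
Rt=Rdown(-.3,42,-90.3); z=Rt.as_matrix()[:,2]
plan(H-z*(.006+.14)+[0,0,.05],Rt)
```

```text
clock 11.12 pos [0.5429 0.1415 0.2372] q [ 0.01  0.69 -0.58  1.78  0.5   0.82 -0.87] F [ 0.  -0.2 -0.6] open 0.999
rows needed 5.9 shift [0.1659, -0.0074, 0.0392] turn [-0.68, -42.17, -2.47]
```

>>> send_rows(moves=[0.033,-0.001,0.004,0,-7,0,0.066,-0.003,0.012,0,-14,-1,0.099,-0.004,0.02,0,-21,-1,0.132,-0.006,0.03,0,-28,-2,0.155,-0.007,0.037,-0.5,-35,-2])

```text
clock: 11.53
tool_pos: [0.5421, 0.3005, 0.1994]
eef_rot: [0.678, 0.671, -0.214, 0.213]
contact_force: [1.4, 0.8, -0.4]
opening: 1.002
```

```bash
python3 - <<'E'
from tgt import *
Rt=Rdown(-.3,42,-90.3); z=Rt.as_matrix()[:,2]
plan(H-z*(.006+.14)+[0,0,.05],Rt)
plan(H-z*(.006+.07),Rt)
s=imaging.snapshot('top');n='top';save(s,n+'4.png'); np.savez(n+'4.npz',**{k:s[k] for k in ['image','depth','mtx','D','rvec','tvec']})
E
cat > ang2.py <<'E'
import sys
from ang import *
s=dict(np.load(sys.argv[1])); z=float(sys.argv[2]) if len(sys.argv)>2 else .122
c0=[float(a) for a in sys.argv[3:5]] if len(sys.argv)>3 else [.541,.139]
W,g,res=dash(s,c0,z)
i,j=np.mgrid[:g.shape[0],:g.shape[1]]; n=240
dk=(g<120)&(np.hypot(i-n/2,j-n/2)*res<.026)
cn=max(cv2.findContours(dk.astype(np.uint8),cv2.RETR_EXTERNAL,cv2.CHAIN_APPROX_NONE)[0],key=len)
(cx,cy),rad=cv2.minEnclosingCircle(cn); m=np.hypot(i-cy,j-cx)<rad*.86
w=np.clip(g-130,0,None)*m
C=np.cov(np.c_[j[w>0],i[w>0]].T,aweights=w[w>0]); ev,V=np.linalg.eigh(C); v=V[:,1]; v*=np.sign(v[0])
print('cap',c0[0]+.03-cy*res,c0[1]+.03-cx*res,rad*res,'dash',np.degrees(np.arctan2(-v[0],-v[1])))
cv2.imwrite('pics/cap_%s.png'%sys.argv[1][:-4],W[:,:,::-1])
if len(sys.argv)<3: print(tray(s,(.44,.64,.07,.26))[2:])
E
python3 ang2.py top4.npz
```

```text
clock 11.53 pos [0.5421 0.3005 0.1994] q [-0.63  0.97 -0.32  1.32  0.64  1.45 -1.16] F [ 1.4  0.8 -0.4] open 1.002
rows needed 1.0 shift [0.0064, 0.0016, -0.0034] turn [-0.09, -6.91, -0.24]
clock 11.53 pos [0.5421 0.3005 0.1994] q [-0.63  0.97 -0.32  1.32  0.64  1.45 -1.16] F [ 1.4  0.8 -0.4] open 1.002
rows needed 2.6 shift [0.0268, 0.0017, 0.107] turn [-0.09, -6.91, -0.24]
cap 0.5407804546356202 0.13950108718872073 0.022121171951293945 dash -89.9664530346782
((0.15154827880859376, 0.13191365051269532, 0.33802422881126404), array([0.54347064, 0.15765097]))
```

>>> send_rows(moves=[0.01,0.002,0.03,0,-3.5,0,0.018,0.002,0.06,0,-7,-0.2,0.025,0.002,0.09,0,-7,-0.2,0.027,0.002,0.107,0,-7,-0.2,0.027,0.002,0.107,0,-7,-0.2], claw=0)

```text
clock: 12.0
tool_pos: [0.5351, 0.2659, 0.0838]
eef_rot: [0.654, 0.663, -0.263, 0.252]
contact_force: [-0.2, -0.7, 0.4]
opening: 0.646
```

```bash
sed -i 's/^H=.*/H=np.array([.5437,.2098,.040])/' tgt.py
python3 - <<'E'
from tgt import *
Rt=Rdown(-.3,42,-90.3); z=Rt.as_matrix()[:,2]
plan(H-z*(.006),Rt)
s=imaging.snapshot('side');save(s,'s5.png')
a=s['image'][180:330,220:420,::-1]; cv2.imwrite('pics/s5c.png',cv2.resize(a,None,fx=4,fy=4,interpolation=cv2.INTER_CUBIC))
E
```

```text
clock 12.0 pos [0.5351 0.2659 0.0838] q [-0.66  1.14 -0.27  1.37  0.71  1.38 -1.24] F [-0.2 -0.7  0.4] open 0.646
rows needed 1.6 shift [-0.0118, 0.009, 0.0642] turn [-0.4, 0.74, 1.24]
```

View pics/s5c.png

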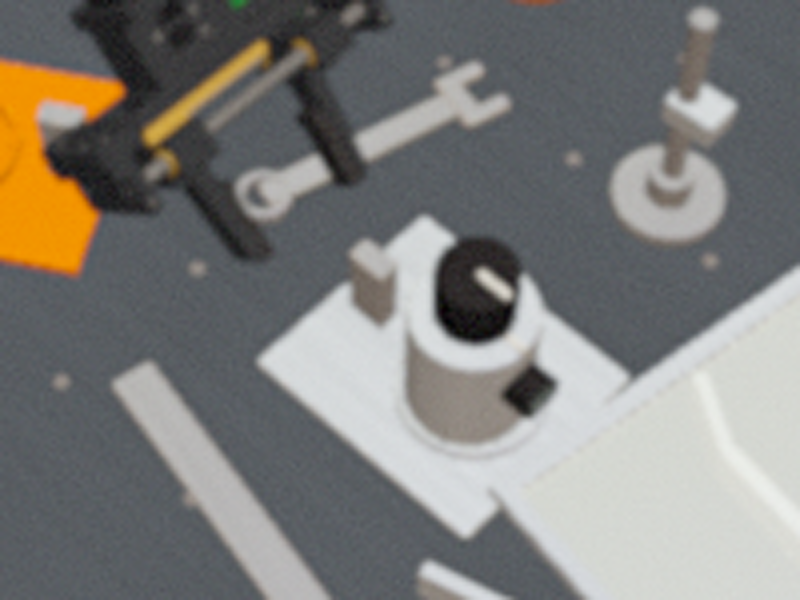

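>>> send_rows(moves=[-0.006,0.006,0.01,-0.2,0.4,0.6,-0.011,0.009,0.02,-0.4,0.7,1.2,-0.012,0.009,0.03,-0.4,0.7,1.2,-0.012,0.009,0.03,-0.4,0.7,1.2,-0.012,0.009,0.03,-0.4,0.7,1.2])

```text
clock: 12.47
tool_pos: [0.5451, 0.2391, 0.0724]
eef_rot: [0.663, 0.659, -0.252, 0.252]
contact_force: [-0.1, -0.6, -0.4]
opening: 0.502
```

Run:
```python
from tgt import *
Rt=Rdown(-.3,42,-90.3); z=Rt.as_matrix()[:,2]
plan(H-z*(.006),Rt)
```

```text
clock 12.47 pos [0.5451 0.2391 0.0724] q [-0.62  1.14 -0.25  1.42  0.74  1.31 -1.27] F [-0.1 -0.6 -0.4] open 0.502
rows needed 0.9 shift [-0.0002, -0.0013, 0.0377] turn [0.1, -0.22, -0.08]
```

>>> send_rows(moves=[0,-0.001,0.012,0,0,0,0,-0.001,0.025,0,0,0,0,-0.001,0.0375,0,0,0,0,-0.001,0.0375,0,0,0,0,-0.001,0.0375,0,0,0])

```text
clock: 12.88
tool_pos: [0.5437, 0.2127, 0.0437]
eef_rot: [0.662, 0.658, -0.253, 0.252]
contact_force: [-0.7, -0.3, 0.9]
opening: 0.502
```

Run:
```python
from tgt import *
Rt=Rdown(-.3,42,-90.3); z=Rt.as_matrix()[:,2]
plan(H-z*(.006),Rt)
for n in('top','side'):
  s=imaging.snapshot(n)
  a=s['image'][180:330,220:420] if n=='side' else s['image'][180:320,280:480]
  cv2.imwrite('pics/%s6c.png'%n,cv2.resize(a[:,:,::-1],None,fx=4,fy=4,interpolation=cv2.INTER_CUBIC))
```

```text
clock 12.88 pos [0.5437 0.2127 0.0437] q [-0.6   1.17 -0.24  1.47  0.78  1.24 -1.3 ] F [-0.7 -0.3  0.9] open 0.502
rows needed 0.0 shift [0.0003, 0.0, -0.0013] turn [0.01, -0.1, -0.05]
```

View pics/side6c.png

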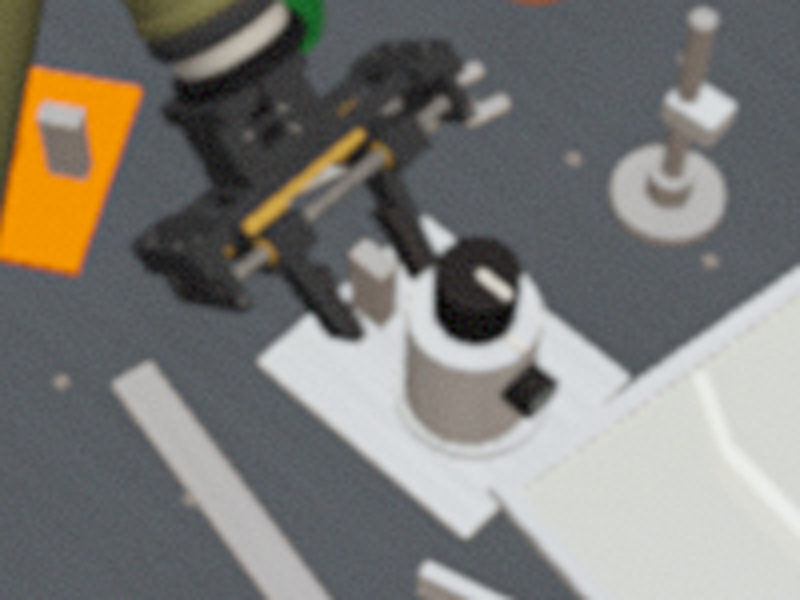

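View pics/top6c.png

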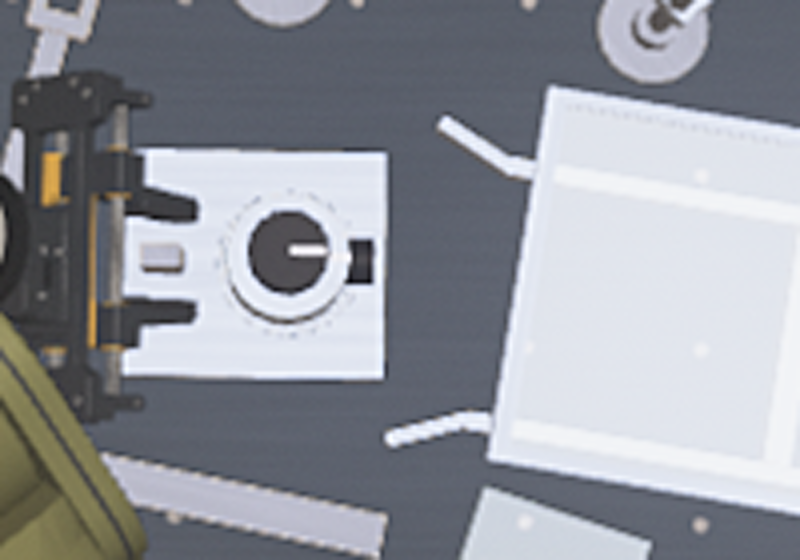

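>>> send_rows(moves=[0,0,0,0,0,0,0,0,0,0,0,0,0,0,0,0,0,0,0,0,0,0,0,0,0,0,0,0,0,0], claw=1, grip_force=25)

```text
clock: 13.4
tool_pos: [0.5444, 0.2146, 0.0445]
eef_rot: [0.663, 0.659, -0.251, 0.252]
contact_force: [-0.5, 1.6, 0.5]
opening: 0.159
```

>>> send_rows(moves=[0,0,0,0,0,0,0,0,0,0,0,0,0,0,0,0,0,0,0,0,0,0,0,0,0,0,0,0,0,0])

```text
clock: 13.82
tool_pos: [0.5443, 0.2146, 0.0445]
eef_rot: [0.663, 0.659, -0.251, 0.252]
contact_force: [-0.2, -1.5, -0.5]
opening: 0.159
```

```bash
cat > path.py <<'E'
from tgt import *
from m1 import *
# station from hood corners
SO=np.array([.5275,.023]); SA=-98.05
def spt(x,y): 
    a=np.radians(SA); u=np.array([np.cos(a),np.sin(a)]); v=np.array([-np.sin(a),np.cos(a)])
    return SO+x*u+y*v
E
python3 - <<'E'
from path import *
st=r.get_state(); print(st['tool_pos'],R.from_quat(st['eef_rot']).as_matrix().round(3),st['opening'],st['contact_force'])
s=dict(np.load('top0.npz'))
W,res=warp(s,.183,.36,.66,-.30,.07,k=2); cv2.imwrite('pics/hood.png',cv2.resize(W[:,:,::-1],None,fx=1,fy=1)); print(W.shape,res)
W,res=warp(s,.026,.40,.66,-.22,.09,k=2); cv2.imwrite('pics/wall.png',W[:,:,::-1]); print(W.shape)
E
```

```text
[0.54434773 0.21460584 0.04449144] [[ 0.005  1.    -0.001]
 [ 0.746 -0.004 -0.666]
 [-0.666  0.003 -0.746]] 0.15902824161310875 [-0.16943547 -1.4579543  -0.51873382]
(601, 740, 3) 0.0005
(520, 620, 3)
```

View pics/hood.png

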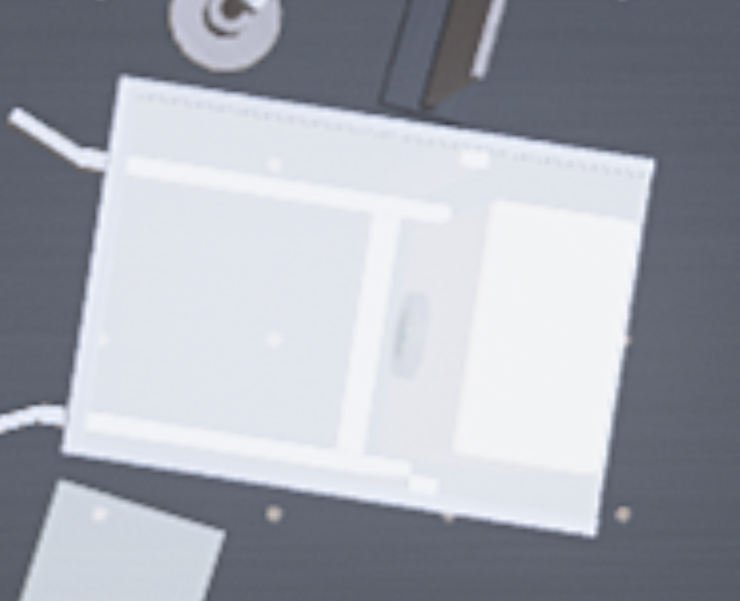

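View pics/wall.png

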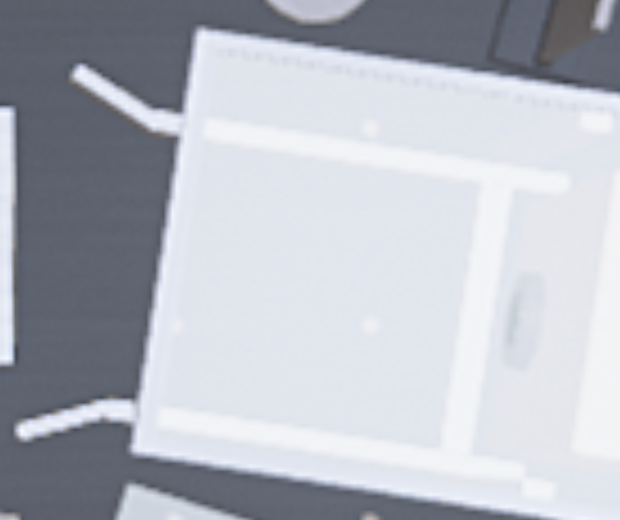

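```bash
sed -i 's/^SO=.*/SO=np.array([.5272,.0235]); SA=-98.85/' path.py
cat >> path.py <<'E'
Z0=.040
def goal(xh,yh=0,dz=0,dth=.15,lean=41.8):
    Rt=Rdown(SA+90+dth,lean,SA+dth); z=Rt.as_matrix()[:,2]
    plan(np.r_[spt(xh,yh),Z0+dz]-z*.006,Rt)
def where():
    st=r.get_state(); M=R.from_quat(st['eef_rot']).as_matrix(); g=st['tool_pos']+M[:,2]*.006
    d=g[:2]-SO; a=np.radians(SA)
    print('grasp in station x %.4f y %.4f z %.4f'%(d@[np.cos(a),np.sin(a)],d@[-np.sin(a),np.cos(a)],g[2]),'head-SA %.2f'%(np.degrees(np.arctan2(M[1,2],M[0,2]))-SA),'jaw %.2f'%(np.degrees(np.arctan2(M[1,1],M[0,1]))-SA-90),'F',np.round(st['contact_force'],1),'M',np.round(st['moment'],1))
E
python3 -c "
from path import *
where(); goal(-.1873); goal(-.1473)"
```

```text
grasp in station x -0.1875 y -0.0118 z 0.0400 head-SA 8.77 jaw 8.59 F [-0.2 -1.5 -0.5] M [ 0.6 -0.   0.1]
clock 13.82 pos [0.5443 0.2146 0.0445] q [-0.6   1.17 -0.24  1.47  0.78  1.24 -1.3 ] F [-0.2 -1.5 -0.5] open 0.159
rows needed 1.2 shift [-0.0015, 0.0123, 0.0014] turn [5.74, -0.09, 6.19]
clock 13.82 pos [0.5443 0.2146 0.0445] q [-0.6   1.17 -0.24  1.47  0.78  1.24 -1.3 ] F [-0.2 -1.5 -0.5] open 0.159
rows needed 1.2 shift [-0.031, 0.0063, 0.0277] turn [5.74, -0.09, 6.19]
```

>>> send_rows(moves=[-0.0003,0.003,0.0003,1.4,0,1.5,-0.0007,0.006,0.0007,2.9,0,3.1,-0.001,0.009,0.001,4.3,0,4.6,-0.0015,0.012,0.0013,5.7,0,6.2,-0.0015,0.012,0.0013,5.7,0,6.2])

```text
clock: 14.23
tool_pos: [0.5569, 0.2124, 0.0445]
eef_rot: [0.71, 0.608, -0.27, 0.232]
contact_force: [1.1, -0.3, 0.7]
opening: 0.159
```

```bash
python3 -c "
from path import *
where(); goal(-.1473)
s=imaging.snapshot('top')
cv2.imwrite('pics/t7c.png',cv2.resize(s['image'][180:320,280:480,::-1],None,fx=4,fy=4,interpolation=cv2.INTER_CUBIC))
"
```

```text
grasp in station x -0.1873 y 0.0003 z 0.0401 head-SA 0.06 jaw -0.01 F [ 1.1 -0.3  0.7] M [ 0.5 -0.2 -0.1]
clock 14.23 pos [0.5569 0.2124 0.0445] q [-0.56  1.2  -0.24  1.35  0.69  1.32 -1.3 ] F [ 1.1 -0.3  0.7] open 0.159
rows needed 1.0 shift [-0.0298, -0.0003, 0.0266] turn [-0.06, -0.13, -0.17]
```

View pics/t7c.png

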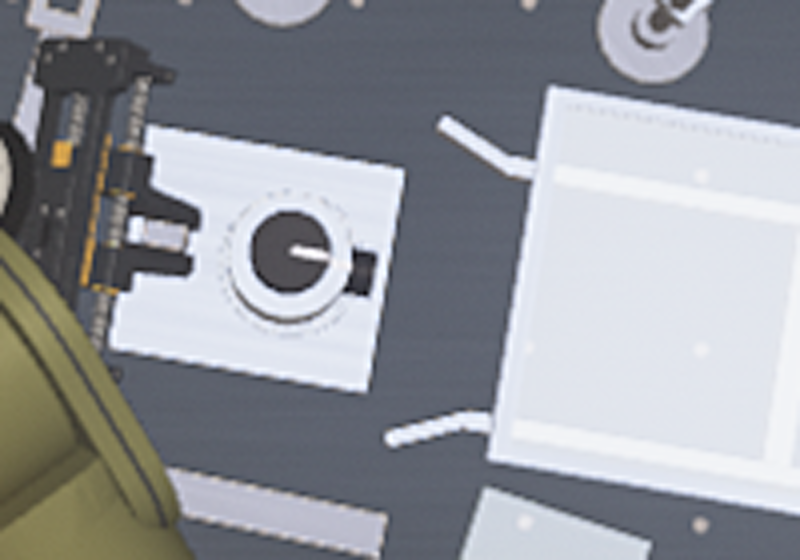

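>>> send_rows(moves=[-0.006,0,0.0053,0,0,0,-0.012,0,0.0107,0,0,0,-0.018,0,0.016,0,0,0,-0.024,0,0.0214,0,0,0,-0.03,0,0.0267,0,0,0])

```text
clock: 14.7
tool_pos: [0.5509, 0.1755, 0.0446]
eef_rot: [0.709, 0.61, -0.267, 0.231]
contact_force: [0.8, 6.1, 1.8]
opening: 0.156
```

```bash
python3 -c "
from path import *
s=imaging.snapshot('top')
where(); goal(-.1073)
W,res=warp(s,.006,.44,.66,.02,.26,k=2)
cv2.imwrite('pics/t8c.png',W[:,:,::-1]); print(W.shape)
W,res=warp(s,.026,.44,.66,-.05,.26,k=2);cv2.imwrite('pics/t8w.png',W[:,:,::-1])
"
```

```text
grasp in station x -0.1470 y 0.0002 z 0.0402 head-SA 0.33 jaw 0.22 F [ 0.2 -0.3 -3.9] M [ 1.1 -0.2  0. ]
clock 14.75 pos [0.5506 0.1726 0.0447] q [-0.52  1.17 -0.23  1.46  0.72  1.25 -1.32] F [ 0.2 -0.3 -3.9] open 0.153
rows needed 1.0 shift [-0.0295, -0.0003, 0.0265] turn [0.12, -0.23, -0.01]
(441, 480, 3)
```

View pics/t8c.png

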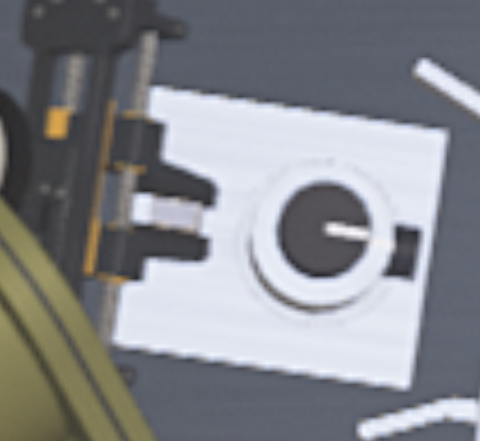

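>>> send_rows(moves=[-0.006,0,0.0053,0,0,0,-0.012,0,0.0107,0,0,0,-0.018,0,0.016,0,0,0,-0.024,0,0.0213,0,0,0,-0.0297,-0.0003,0.0265,0,-0.2,0])

```text
clock: 15.17
tool_pos: [0.5446, 0.1354, 0.0445]
eef_rot: [0.709, 0.61, -0.268, 0.232]
contact_force: [1.9, 6.1, 2.0]
opening: 0.154
```

```bash
python3 -c "
from path import *
where(); goal(-.0673)
"
```

```text
grasp in station x -0.1093 y 0.0000 z 0.0400 head-SA 0.54 jaw 0.39 F [1.9 6.1 2. ] M [ 1.1 -0.3  0. ]
clock 15.17 pos [0.5446 0.1354 0.0445] q [-0.48  1.15 -0.21  1.55  0.76  1.18 -1.34] F [1.9 6.1 2. ] open 0.154
rows needed 1.0 shift [-0.0314, -0.0003, 0.0279] turn [0.26, -0.3, 0.08]
```

>>> send_rows(moves=[-0.0063,0,0.0056,0,0,0,-0.0126,0,0.0112,0.1,-0.1,0.1,-0.0189,0,0.0168,0.2,-0.2,0.1,-0.0252,0,0.0224,0.2,-0.2,0.1,-0.0314,-0.0003,0.0279,0.2,-0.3,0.1])

```text
clock: 15.58
tool_pos: [0.5388, 0.0965, 0.0445]
eef_rot: [0.709, 0.61, -0.268, 0.232]
contact_force: [0.8, 6.1, 3.1]
opening: 0.158
```

```bash
python3 -c "
from path import *
where(); goal(-.0273)
"
```

```text
grasp in station x -0.0699 y 0.0002 z 0.0400 head-SA 0.51 jaw 0.36 F [0.8 6.1 3.1] M [ 1.1 -0.3  0.1]
clock 15.58 pos [0.5388 0.0965 0.0445] q [-0.44  1.13 -0.2   1.63  0.8   1.12 -1.35] F [0.8 6.1 3.1] open 0.158
rows needed 1.0 shift [-0.0319, -0.0005, 0.0282] turn [0.24, -0.29, 0.07]
```

>>> send_rows(moves=[-0.0063,0,0.0056,0.1,0,0.1,-0.0126,0,0.0112,0.2,-0.1,0.1,-0.0189,0,0.0168,0.3,-0.2,0.2,-0.0252,0,0.0224,0.3,-0.2,0.2,-0.0318,-0.0005,0.0282,0.3,-0.3,0.2])

```text
clock: 16.0
tool_pos: [0.533, 0.0573, 0.0445]
eef_rot: [0.709, 0.609, -0.268, 0.232]
contact_force: [1.6, 6.6, 3.4]
opening: 0.156
```

```bash
python3 -c "
from path import *
where(); goal(.0127)
s=imaging.snapshot('side');cv2.imwrite('pics/s9c.png',cv2.resize(s['image'][180:330,270:470,::-1],None,fx=4,fy=4,interpolation=cv2.INTER_CUBIC))
"
```

```text
grasp in station x -0.0303 y 0.0005 z 0.0400 head-SA 0.37 jaw 0.22 F [1.6 6.6 3.4] M [ 1.  -0.2  0. ]
clock 16.0 pos [0.533  0.0573 0.0445] q [-0.4   1.11 -0.18  1.7   0.84  1.06 -1.37] F [1.6 6.6 3.4] open 0.156
rows needed 1.0 shift [-0.0322, -0.0007, 0.0285] turn [0.15, -0.32, -0.04]
```

View pics/s9c.png

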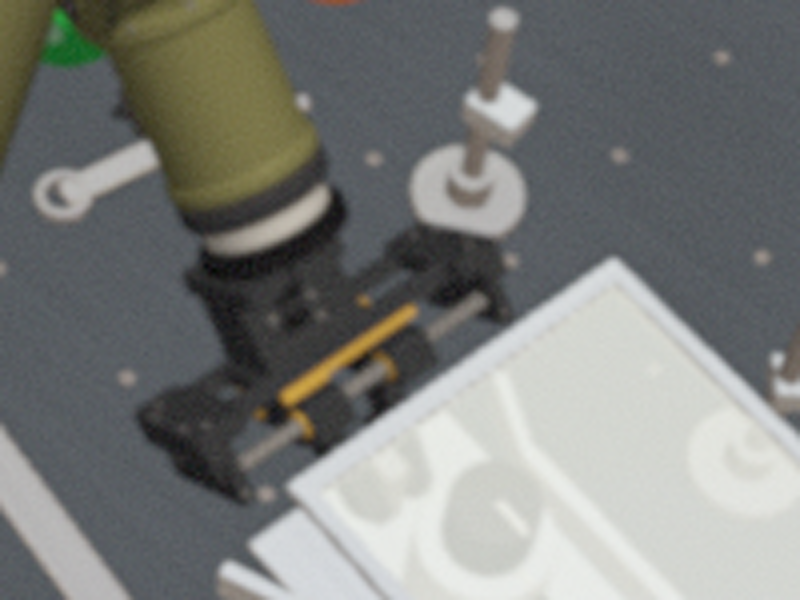

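>>> send_rows(moves=[-0.0063,0,0.0056,0.1,0,0,-0.0126,0,0.0112,0.2,-0.1,0,-0.0189,0,0.0168,0.2,-0.2,0,-0.0252,-0.0004,0.0224,0.2,-0.2,0,-0.0322,-0.0006,0.0285,0.2,-0.3,0])

```text
clock: 16.47
tool_pos: [0.5258, 0.0144, 0.0445]
eef_rot: [0.709, 0.609, -0.27, 0.232]
contact_force: [1.1, 5.2, 0.5]
opening: 0.159
```

```bash
python3 -c "
from path import *
where(); goal(.032)
"
```

```text
grasp in station x 0.0132 y 0.0000 z 0.0400 head-SA 0.13 jaw 0.15 F [1.1 5.2 0.5] M [ 1.2 -0.4  0. ]
clock 16.47 pos [0.5258 0.0144 0.0445] q [-0.36  1.1  -0.15  1.77  0.89  1.   -1.38] F [1.1 5.2 0.5] open 0.159
rows needed 0.5 shift [-0.014, -0.0001, 0.0125] turn [-0.01, -0.07, 0.01]
```

>>> send_rows(moves=[-0.003,0,0.0027,0,0,0,-0.006,0,0.0053,0,0,0,-0.009,0,0.008,0,0,0,-0.0125,0,0.0112,0,0,0,-0.0155,0,0.0139,0,0,0])

```text
clock: 16.88
tool_pos: [0.5236, -0.0034, 0.0445]
eef_rot: [0.709, 0.61, -0.268, 0.231]
contact_force: [1.7, 7.6, 5.1]
opening: 0.159
```

```bash
python3 -c "
from path import *
where(); goal(.040)
"
```

```text
grasp in station x 0.0311 y 0.0006 z 0.0400 head-SA 0.40 jaw 0.33 F [1.7 7.6 5.1] M [ 1.  -0.2 -0. ]
clock 16.88 pos [ 0.5236 -0.0034  0.0445] q [-0.33  1.1  -0.14  1.8   0.92  0.97 -1.39] F [1.7 7.6 5.1] open 0.159
rows needed 0.2 shift [-0.0067, -0.0006, 0.0059] turn [0.17, -0.33, 0.09]
```

Creep on, 1.5–2 mm per row.

>>> send_rows(moves=[-0.0015,0,0.0013,0,0,0,-0.003,0,0.0027,0,-0.1,0,-0.0045,0,0.004,0.1,-0.2,0,-0.006,-0.0004,0.0053,0.1,-0.3,0,-0.0067,-0.0005,0.006,0.1,-0.3,0])

```text
clock: 17.3
tool_pos: [0.5227, -0.0096, 0.0445]
eef_rot: [0.708, 0.611, -0.268, 0.232]
contact_force: [1.0, 11.2, 7.9]
opening: 0.154
```

```bash
python3 -c "
from path import *
where(); goal(.042)
"
```

```text
grasp in station x 0.0374 y 0.0007 z 0.0400 head-SA 0.49 jaw 0.41 F [ 1.  11.2  7.9] M [ 1.  -0.2 -0.1]
clock 17.3 pos [ 0.5227 -0.0096  0.0445] q [-0.33  1.09 -0.14  1.81  0.93  0.96 -1.39] F [ 1.  11.2  7.9] open 0.154
rows needed 0.1 shift [-0.0034, -0.0007, 0.003] turn [0.23, -0.25, 0.15]
```

>>> send_rows(moves=[-0.0015,0,0.0013,0,0,0,-0.003,0,0.0027,0,-0.1,0,-0.004,0,0.0036,0.1,-0.2,0,-0.004,0,0.0036,0.1,-0.2,0,-0.004,0,0.0036,0.1,-0.2,0])

```text
clock: 17.72
tool_pos: [0.5228, -0.0097, 0.0445]
eef_rot: [0.708, 0.612, -0.267, 0.231]
contact_force: [-0.5, 14.1, 10.5]
opening: 0.158
```

```bash
python3 -c "
from path import *
where(); goal(.044)
s=imaging.snapshot('top');np.savez('top10.npz',**{k:s[k] for k in ['image','depth','mtx','D','rvec','tvec']})
cv2.imwrite('pics/t10c.png',cv2.resize(s['image'][190:325,395:560,::-1],None,fx=4.8,fy=4.4,interpolation=cv2.INTER_CUBIC))
"
```

```text
grasp in station x 0.0375 y 0.0008 z 0.0400 head-SA 0.63 jaw 0.57 F [-0.5 14.1 10.5] M [ 1.1  0.2 -0.5]
clock 17.72 pos [ 0.5228 -0.0097  0.0445] q [-0.33  1.09 -0.14  1.81  0.93  0.96 -1.39] F [-0.5 14.1 10.5] open 0.158
rows needed 0.2 shift [-0.0049, -0.0008, 0.0043] turn [0.32, -0.48, 0.28]
```

View pics/t10c.png

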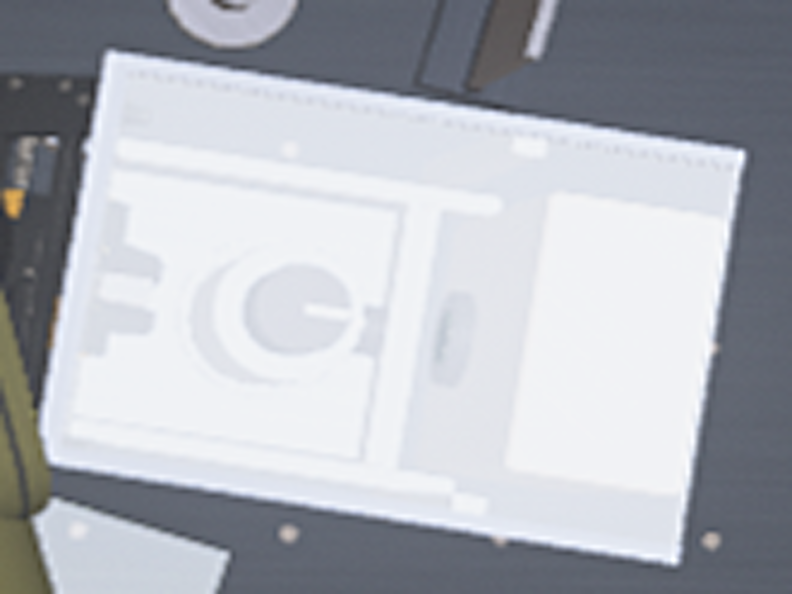

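```bash
python3 -c "
from path import *
s=dict(np.load('top10.npz'))
def st(p): 
    d=p[:,:2]-SO; a=np.radians(SA); return np.c_[d@[np.cos(a),np.sin(a)],d@[-np.sin(a),np.cos(a)]].round(4)
px=lambda l:[(395+(u)/4.8,190+v/4.4) for u,v in l]
print('tray front corners',st(atz(s,px([(401,209),(362,459)]),.006)))
print('stop top near edge',st(atz(s,px([(411,205),(372,460)]),.026)), 'stop bottom edge if ', (proj(s,[[*spt(.167,y),z] for y,z in ((.06,.006),(-.06,.006),(.06,.026),(-.06,.026))])-[395,190])*[4.8,4.4])
print('hood',st(atz(s,px([(106,51),(745,150),(680,563),(45,465)]),.183)))
W,res=warp(s,.006,.43,.62,-.19,.05,k=3); cv2.imwrite('pics/w10.png',cv2.convertScaleAbs(W[:,:,::-1],alpha=2.2,beta=-310)); print(W.shape)
"
```

```text
tray front corners [[ 0.1681  0.0663]
 [ 0.1697 -0.0651]]
stop top near edge [[ 0.1684  0.0667]
 [ 0.1703 -0.0655]] stop bottom edge if  [[396.76921243 220.6149228 ]
 [358.03343893 448.28466656]
 [405.95768369 217.29021547]
 [366.72786793 448.21332593]]
hood [[-0.0004  0.095 ]
 [ 0.27    0.0952]
 [ 0.2705 -0.0948]
 [ 0.005  -0.096 ]]
(570, 720, 3)
```

View pics/w10.png

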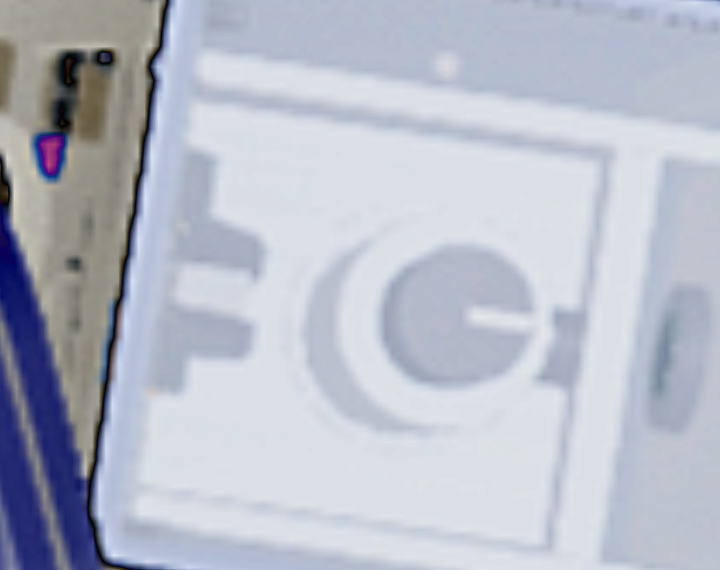

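>>> send_rows(moves=[-0.003,0,0.0027,0.1,-0.1,0.1,-0.005,0,0.0045,0.2,-0.2,0.2,-0.0065,-0.0004,0.0058,0.3,-0.2,0.3,-0.0065,-0.0004,0.0058,0.3,-0.2,0.3,-0.0065,-0.0004,0.0058,0.3,-0.2,0.3], grip_force=40)

```text
clock: 18.18
tool_pos: [0.5232, -0.0103, 0.0446]
eef_rot: [0.71, 0.612, -0.263, 0.229]
contact_force: [0.6, 20.4, 15.7]
opening: 0.157
```

```bash
python3 -c "
from path import *
where()"
```

```text
grasp in station x 0.0379 y 0.0013 z 0.0400 head-SA 0.73 jaw 0.50 F [ 0.6 20.4 15.7] M [ 1.3  0.2 -0.4]
```

>>> send_rows(moves=[0,0,0,0,0,0,0,0,0,0,0,0,0,0,0,0,0,0,0,0,0,0,0,0,0,0,0,0,0,0], grip_force=15)

```text
clock: 18.6
tool_pos: [0.5235, -0.0084, 0.0446]
eef_rot: [0.709, 0.613, -0.262, 0.229]
contact_force: [0.2, 8.0, 7.3]
opening: 0.157
```

>>> send_rows(moves=[0,0,0,0,0,0,0,0,0,0,0,0,0,0,0,0,0,0,0,0,0,0,0,0,0,0,0,0,0,0], claw=0.2)

```text
clock: 19.02
tool_pos: [0.5233, -0.0093, 0.0445]
eef_rot: [0.709, 0.613, -0.262, 0.229]
contact_force: [0.5, 0.3, 0.5]
opening: 0.401
```

```bash
python3 -c "
from path import *
where();print(r.get_state()['opening'])"
```

```text
grasp in station x 0.0369 y 0.0012 z 0.0400 head-SA 0.77 jaw 0.55 F [0.5 0.3 0.5] M [ 0.6 -0.2 -0.1]
0.40058779494033897
```

>>> send_rows(moves=[0,0,-0.01,0,0,0,0,0,-0.03,0,0,0,0,0,-0.06,0,0,0,0,0,-0.09,0,0,0,0,0,-0.12,0,0,0])

```text
clock: 19.43
tool_pos: [0.534, 0.0693, 0.1369]
eef_rot: [0.709, 0.613, -0.263, 0.229]
contact_force: [-0.1, -0.8, -0.1]
opening: 0.397
```

```bash
python3 -c "
from path import *
where()
for n in('top','side'):
  s=imaging.snapshot(n);np.savez(n+'11.npz',**{k:s[k] for k in ['image','depth','mtx','D','rvec','tvec']})
  if n=='side': cv2.imwrite('pics/s11.png',cv2.resize(s['image'][230:440,310:540,::-1],None,fx=3.4,fy=2.8,interpolation=cv2.INTER_CUBIC))
  else:
    W,res=warp(s,.006,.43,.62,-.19,.05,k=3); cv2.imwrite('pics/w11.png',cv2.convertScaleAbs(W[:,:,::-1],alpha=2.2,beta=-310))
"
```

```text
grasp in station x -0.0424 y -0.0003 z 0.1323 head-SA 0.69 jaw 0.53 F [-0.1 -0.8 -0.1] M [ 0.6 -0.2 -0. ]
```

View pics/w11.png

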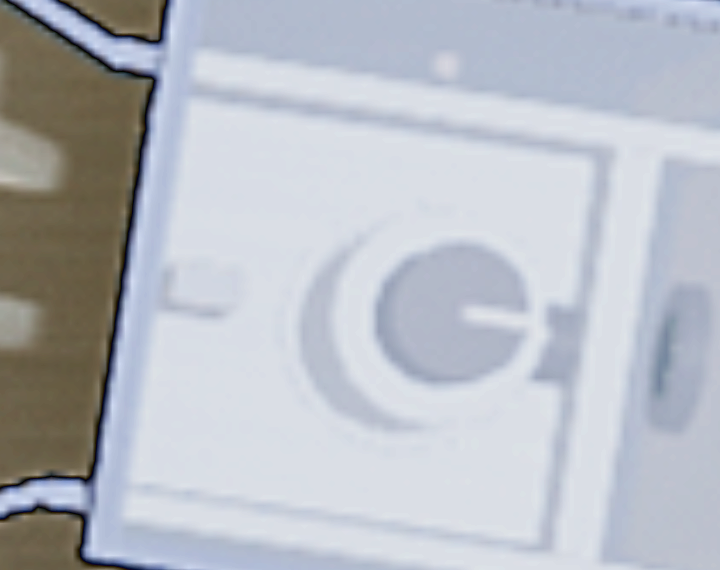

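View pics/s11.png

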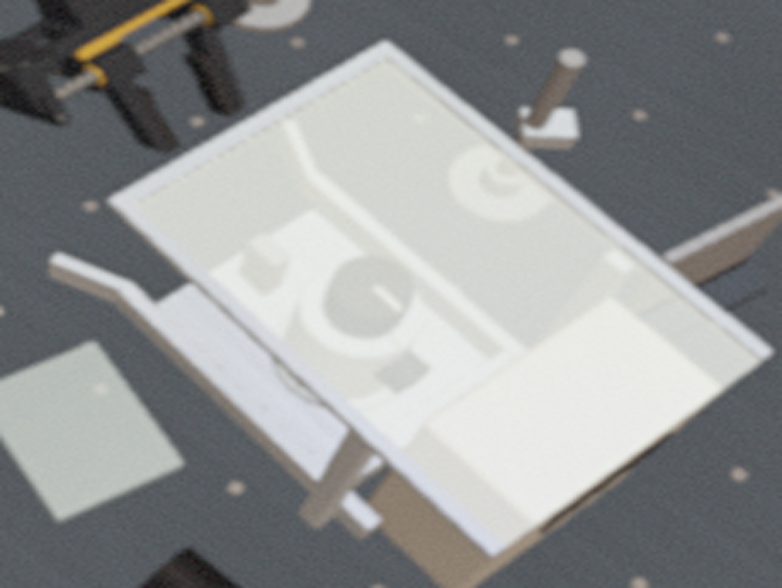

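```bash
cat >> path.py <<'E'
def goalT(x,y,z,dth=.15,lean=42):
    plan(np.r_[spt(x,y),z],Rdown(SA+90+dth,lean,SA+dth))
def whereT():
    st=r.get_state(); d=st['tool_pos'][:2]-SO; a=np.radians(SA); print('TCP st',(d@[np.cos(a),np.sin(a)]).round(4),(d@[-np.sin(a),np.cos(a)]).round(4),st['tool_pos'][2].round(4),'F',np.round(st['contact_force'],1))
E
python3 -c "
from path import *
whereT();goalT(-.0074,0,.048)"
```

```text
TCP st -0.0511 0.0012 0.1381 F [0.4 0.1 0.8]
clock 19.53 pos [0.5362 0.0738 0.1381] q [-0.4   0.96 -0.21  1.7   0.77  1.17 -1.27] F [0.4 0.1 0.8] open 0.402
rows needed 2.4 shift [0.025, -0.0025, 0.0969] turn [0.77, -1.7, 0.17]
```

>>> send_rows(moves=[0,-0.001,0,0.3,-0.8,0,0.005,-0.002,0.02,0.5,-1.7,0.1,0.01,-0.0025,0.045,0.8,-1.7,0.2,0.019,-0.0025,0.075,0.8,-1.7,0.2,0.025,-0.0025,0.09,0.8,-1.7,0.2], claw=1)

```text
clock: 19.95
tool_pos: [0.5271, 0.0318, 0.051]
eef_rot: [0.708, 0.607, -0.275, 0.233]
contact_force: [-0.4, -0.4, -0.2]
opening: 0.046
```

```bash
python3 -c "
from path import *
whereT();goalT(-.0034,0,.048); print(r.get_state()['opening'])"
```

```text
TCP st -0.0082 -0.0014 0.051 F [-0.4 -0.4 -0.2]
clock 19.95 pos [0.5271 0.0318 0.051 ] q [-0.38  1.1  -0.16  1.74  0.86  1.04 -1.37] F [-0.4 -0.4 -0.2] open 0.046
rows needed 0.1 shift [-0.0015, 0.0014, 0.0054] turn [-0.27, 0.3, 0.02]
0.04582708507724766
```

>>> send_rows(moves=[0,0.0014,0.003,-0.2,0.3,0,-0.0015,0.0014,0.0054,-0.2,0.3,0,-0.003,0.0014,0.0067,-0.2,0.3,0,-0.0045,0.0014,0.008,-0.2,0.3,0,-0.006,0.0014,0.0093,-0.2,0.3,0])

```text
clock: 20.37
tool_pos: [0.5275, 0.0217, 0.0491]
eef_rot: [0.709, 0.608, -0.271, 0.233]
contact_force: [0.3, 2.8, 0.2]
opening: 0.006
```

```bash
python3 -c "
from path import *
whereT();goalT(.010,0,.048); print(r.get_state()['opening'])"
```

```text
TCP st 0.0017 0.0006 0.0491 F [0.3 2.8 0.2]
clock 20.37 pos [0.5275 0.0217 0.0491] q [-0.37  1.1  -0.15  1.76  0.87  1.02 -1.37] F [0.3 2.8 0.2] open 0.006
rows needed 0.2 shift [-0.0054, -0.0006, 0.0063] turn [0.02, -0.1, -0.02]
0.006000634888849253
```

Contact with the fin. Push on.

>>> send_rows(moves=[-0.0015,-0.0004,0.0013,0,0,0,-0.003,-0.0005,0.0027,0,0,0,-0.0045,-0.0005,0.004,0,0,0,-0.006,-0.0005,0.0053,0,0,0,-0.0075,-0.0005,0.0067,0,0,0])

```text
clock: 20.78
tool_pos: [0.5276, 0.0187, 0.049]
eef_rot: [0.709, 0.611, -0.265, 0.231]
contact_force: [2.1, 17.9, 11.0]
opening: 0.003
```

```bash
python3 -c "
from path import *
whereT()"
```

```text
TCP st 0.0047 0.0012 0.049 F [ 2.1 17.9 11. ]
```

>>> send_rows(moves=[-0.006,-0.001,0.0053,0,0,0,-0.007,-0.001,0.0062,0,0,0,-0.008,-0.001,0.0071,0,0,0,-0.008,-0.001,0.0071,0,0,0,-0.008,-0.001,0.0071,0,0,0])

```text
clock: 21.2
tool_pos: [0.5276, 0.0182, 0.0491]
eef_rot: [0.71, 0.615, -0.257, 0.228]
contact_force: [0.1, 21.5, 13.5]
opening: 0.004
```

```bash
python3 -c "
from path import *
whereT()"
```

```text
TCP st 0.0051 0.0013 0.0491 F [ 0.1 21.5 13.5]
```

>>> send_rows(moves=[0.007,0,-0.007,0,0,0,0.014,0,-0.016,0,0,0,0.02,0,-0.035,0,0,0,0.02,0,-0.065,0,0,0,0.02,0,-0.1,0,0,0])

```text
clock: 21.62
tool_pos: [0.5373, 0.0961, 0.1127]
eef_rot: [0.709, 0.614, -0.26, 0.229]
contact_force: [0.6, 0.5, 0.1]
opening: 0.006
```

>>> send_rows(moves=[0.01,0,-0.03,0,0,0,0.02,0,-0.06,0,0,0,0.02,0,-0.09,0,0,0,0.02,0,-0.12,0,0,0,0.02,0,-0.12,0,0,0])

```text
clock: 22.03
tool_pos: [0.5512, 0.1939, 0.1943]
eef_rot: [0.71, 0.616, -0.256, 0.228]
contact_force: [0.6, 0.4, 0.6]
opening: 0.007
```

```bash
python3 -c "
from path import *
whereT()
for n in('top','side'):
  s=imaging.snapshot(n);np.savez(n+'12.npz',**{k:s[k] for k in ['image','depth','mtx','D','rvec','tvec']}); save(s,n+'12.png')
  if n=='side': cv2.imwrite('pics/s12.png',cv2.resize(s['image'][230:440,310:540,::-1],None,fx=3.4,fy=2.8,interpolation=cv2.INTER_CUBIC))
  else:
    W,res=warp(s,.006,.43,.62,-.19,.05,k=3); cv2.imwrite('pics/w12.png',cv2.convertScaleAbs(W[:,:,::-1],alpha=2.2,beta=-310))
"
```

```text
TCP st -0.172 -0.0025 0.1943 F [0.6 0.4 0.6]
```

View pics/w12.png

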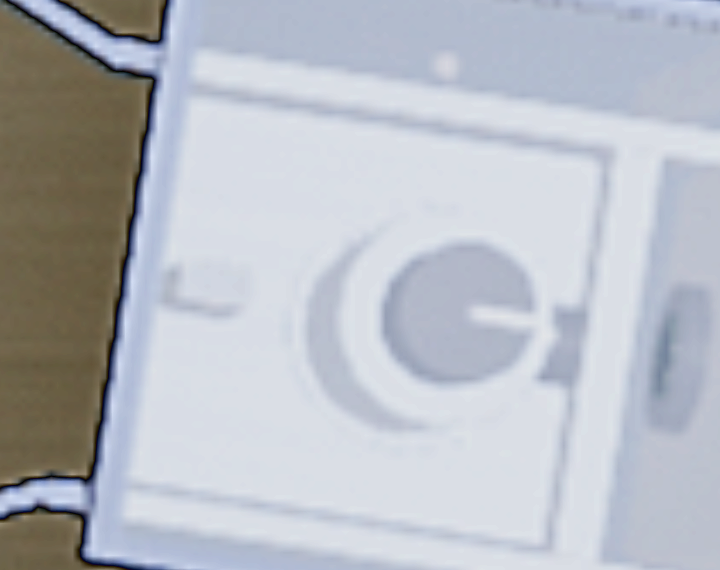

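View pics/s12.png

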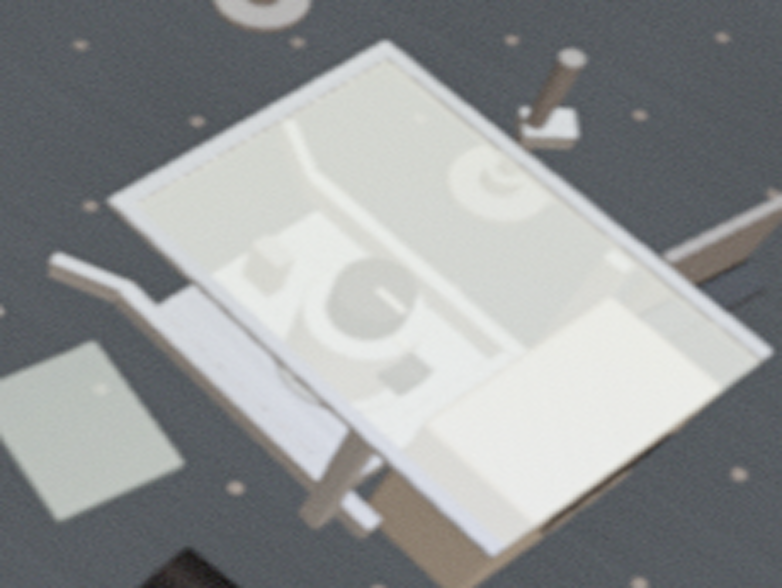

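View pics/top12.png

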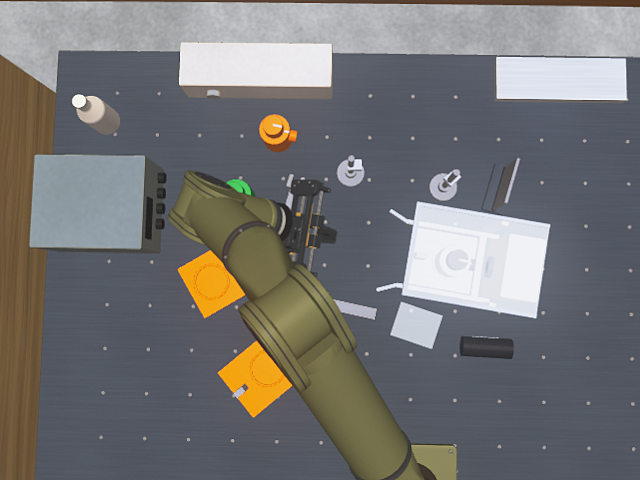

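```bash
python3 -c "
from path import *
s=dict(np.load('top12.npz'))
c=atz(s,[(458,260)],.122)[0]; print(c)
W,res=warp(s,.122,c[0]-.03,c[0]+.03,c[1]-.03,c[1]+.03); g=cv2.cvtColor(W,cv2.COLOR_RGB2GRAY).astype(float)
cv2.imwrite('pics/cap12.png',cv2.convertScaleAbs(W[:,:,::-1],alpha=2.2,beta=-310)); print(np.percentile(g,[5,30,60,90]))
dk=(g<213).astype(np.uint8); n,l,st,ce=cv2.connectedComponentsWithStats(dk)
i,j=np.mgrid[:g.shape[0],:g.shape[1]]
best=1+np.argmax(st[1:,4]); cx,cy=ce[best]
m=np.hypot(i-cy,j-cx)*res<.017
w=np.clip(g-215,0,None)*m
C=np.cov(np.c_[j[w>0],i[w>0]].T,aweights=w[w>0]); ev,V=np.linalg.eigh(C); v=V[:,1]; v*=np.sign(v[0])
print(cx,cy,'dash',np.degrees(np.arctan2(-v[0],-v[1])),ev)
"
```

```text
[ 0.50793647 -0.08446793  0.122     ]
[219. 224. 241. 242.]Traceback (most recent call last):
  File "<string>", line 9, in <module>
    best=1+np.argmax(st[1:,4]); cx,cy=ce[best]
           ~~~~~~~~~^^^^^^^^^^
    return _wrapfunc(a, 'argmax', axis=axis, out=out, **kwds)
    return bound(*args, **kwds)
ValueError: attempt to get argmax of an empty sequence
```

View pics/cap12.png

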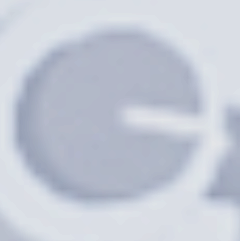

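```bash
python3 -c "
from path import *
s=dict(np.load('top12.npz'))
c=atz(s,[(458,260)],.122)[0]
W,res=warp(s,.122,c[0]-.03,c[0]+.03,c[1]-.03,c[1]+.03); g=cv2.cvtColor(W,cv2.COLOR_RGB2GRAY).astype(float)
i,j=np.mgrid[:g.shape[0],:g.shape[1]]
m=(i>90)&(i<145)&(j>115)&(j<190)
w=np.clip(g-230,0,None)*m
C=np.cov(np.c_[j[w>0],i[w>0]].T,aweights=w[w>0]); ev,V=np.linalg.eigh(C); v=V[:,1]; v*=np.sign(v[0])
print('dash',np.degrees(np.arctan2(-v[0],-v[1])),ev)
"
```

```text
dash -99.86416611246986 [ 27.539666   341.64285594]
```

```bash
python3 -c "
from h import *
st=r.get_state(); print(st['clock'],st['qd'].round(3),st['contact_force'].round(1)); print(r.finish_job())"
```

```text
22.1333 [ 0.025  0.026  0.028  0.048  0.004 -0.009 -0.002] [-0.4 -1.  -0.4]
the job is handed in; nothing more can be done
None
```

The job is handed in at about 22 s of the 48 s allowed. The can's port faces the light source, and the tray is home against the end stop with the gripper well clear.

- **Turning the can:** I held it by the cap and turned it about 68°. A picture showed it about 3° too far, so I gripped it again and corrected. It then read −90.0°, against −90.3° for the tray.
- **Sliding the tray in:** I gripped the fin with the tool leaning back 42°, squared the tray to the bay (about 8.5°) and slid it in until it was blocked at the stop.
- **Pulled back once:** When I eased off to release, the tray came back about 2 mm, as the next picture showed. I then pushed the fin from behind with the fingers shut until it stopped firmly, at about 25 N and at the expected home position, and backed away.

**Last checks:**
- **Home position:** In the last top picture the front edge lies along the stop, with only the stop's own face showing as an even, narrow band. The pixels are about 2 mm each, so a smaller gap would not show.
- **Port direction:** The cap dash reads −99.9°, against −98.9° for the station, so it is about 1° off, which is about as finely as I can measure it.
- **Bystanders:** Post_a, post_b, the glass plates and the visible end of the ruler look unmoved in the last pictures. The arm covered most of the wrench there. I felt no contact with anything other than the can, the tray and the stop through it.

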